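# Top off the stake stack and secure it

### The arm

A 6-joint arm with a two-finger parallel gripper is mounted at the origin on a cart in front of the work surface, level with it; the furniture and walls round the work are solid. World frame = base frame: x ahead of the robot, y to its left, z up, the work surface at z = 0. Lengths are in m, angles in degrees, forces in N, time in s.
With the tool pointing down it reaches from about 0.25 to 0.725 m from the base axis. Payload 9.7 kg.
Tool frame: the origin (TCP) lies between the finger pads; the fingertips stand 11 mm ahead of it and the grasp point (between the pads) lies 8 mm behind it; z points along the fingers, y is the direction in which the jaws open and shut (so a half turn about z gives the same grasp; the last joint's range is limited). The gripper opens to 85 mm and grips with 20 to 120 N. Pads are 22 mm wide; open, the fingers measure 114 mm over their backs; the gripper's body (76 mm by 85 mm) begins 54 mm behind the grasp point. The pads swing forward as they close: fully open they stand 13 mm farther back than shut.
Start: joints at [71.047, 4.979, 10.078, 95.1, 0, 90], TCP at [0.179, 0.52, 0.242] pointing down, gripper open.
Joint ranges: [-179.16, 179.16], [-48.56, 103.87], [-65.8, 70.77], [-126.05, 130.52], [-82.76, 87.17], [-180, 180]. Speed limits (degrees/s): [127.2, 127.2, 147.25, 180, 180, 180].

### API

Orientations are given as [roll, pitch, yaw] about the fixed x, y, z axes, in that order (R = Rz(yaw) Ry(pitch) Rx(roll)).
In Python, from workcell import bot gives the robot as it stands.
- The arm moves only by the tool play_rows, never from a script. Its argument "targets" is a list of rows, each an object of numbers: "fingers": the gripper command: -1 is shut, 1 is fully open, values between are in proportion; "x", "y", "z": the shift along the tool's x, y, z in m; "wx", "wy", "wz": the turn, a rotation vector about the tool's x, y, z in degrees. In form: [{"fingers": .., "x": .., "y": .., "z": .., "wx": .., "wy": .., "wz": ..}, ...]. A call has 1 to 20 rows; each row is the pose to reach, as a shift and turn from the pose commanded when the call began, along the tool's axes at that moment; what a row does not reach only later rows make up. A row lasts 1/12 s, in which the tool goes at most 41.7 mm and 7.16 degrees, less where a joint would pass 70% of its speed; a pose out of reach is approached as far as the arm can. A call with a gripper value outside its range is refused whole. The fingers move at their own pace and stop on an object; "grip_force" is the grip in N (left out, the last holds). Time passes only in rows, so rows that repeat a pose let the fingers close. It gives the time, the measured TCP pose, the force and the opening at its end, in the units of the state.
- bot.get_obs(): the state, without advancing time (a new reading comes with each control period).
- bot.camera(name): name is "scene" or "top" or "wrist"; returns (picture, depth): 420x560x3 uint8, blue, green, red; 420x560 float32, m along the optical axis (not along the pixel's ray), 0 where there is no reading.
- bot.get_calibration(name): a dict with "fx", "fy", "cx", "cy" (pixels), "distortion" ([k1, k2, p1, p2, k3] as OpenCV has them; the pictures are not rectified), "camera_from_world" (4x4, takes a point from world to camera coordinates). Camera axes: x right, y down, z forward; pixel columns grow to the right and rows downward; lengths in m; the calibration is good to about 2 mm. A picture is of the moment at which its call begins: read the wrist's pose just before it. get_calibration takes no time and is no camera call; for the wrist camera it gives the pose at the moment of the call.
- bot.job_done(): hands the job in, once; it reports no verdict.
Trained networks look in the newest picture that a camera, given by its name, has taken for a name from the list of things; names that differ only in an ending like _2 or _b are one class to them, and where a whole thing is asked for, a point or a joint stands for the part that bears it (a point fixed in the world has none). Each returns a list of dicts, best first, with "confidence" (0 to 1); they miss things now and then, are a little off and sometimes report something else, mostly with a low value. They report only what shows in the picture. A call takes as long as a camera call. They do not tell look-alikes from the thing itself.
- bot.look_for(query, camera): "extent" ([left, top, right, bottom] in pixels, round what is visible of it).
- bot.outline_of(query, camera): "region" (420x560 bool, what is visible of it) and "extent" ([left, top, right, bottom] in pixels, round what is visible of it).
- bot.place_of(query, camera): "point" ([row, column] in pixels: a listed point, or the origin of a listed thing).
The state is a dict: "time": time; "q": joint angles; "qd": joint speeds; "joint_efforts": joint torques, N m; "ee_pos": TCP position; "tcp_rot": TCP orientation; "wrist_force": force on the tool from outside, world axes, zero at the start; "torque": the same for the moment, N m; "opening": finger opening in m.
Only numpy, scipy, OpenCV 4.12 (cv2) and the standard library are available. Lean on these libraries where they do the work, as an engineer would, in place of code of your own. Each camera call takes 0.05 s, during which the arm holds its last target.

### The job

Finish the crosswise stack of wooden test stakes in the metal carrying rack: lay the two loose stakes on top as the next layer, across the layer below, one along each side right above the stakes two layers down, ends even with them and flat, inside the corner rods. Then swing the retaining bar over the stack fully home into its keeper so that the rack can be carried to the drying cabinet; leave the stakes already laid where they are and do not knock over the bottle or the beaker.

Things in the scene. Friction and masses are not known exactly. Their poses are not given: they have to be found in the camera images.
- rack: fixed aluminium and steel carrying rack, base plate 130 (x) x 236 (y) mm, 10 mm high; origin on the bench under its middle, z up. The stack stands on it: three layers of two stakes laid crosswise, 15 mm a layer, the lowest on bearers 20 mm above the bench, all stakes centred 32 mm either side of the middle. Lowest and top layer lie along y, the middle one along x
- stack_top (a point): point on the rack's middle axis level with the top of the three laid layers, 65 mm above the bench; axes as the rack's. The next layer rests at this height and lies along x, so that its stakes' centres come 72.5 mm above the bench, 32 mm either side of the middle in y
- rod (a point): top of one of four fixed upright steel rods 6 mm thick in the corner notches of the stack, at x, y = +-48.5 mm from the rack's middle, tops 81 mm above the bench (this one at -x, -y). A stake laid along x goes between the rods while its centre is within 35 mm of the middle
- keeper (a point): middle of the mouth of the keeper, a fixed C-shaped steel bracket 18 mm wide on the rack at y = -90 mm, open to the rack's -x, 93 mm high; its back, on the +x side, stops the bar
- bar (a joint): angle of the flat steel retaining bar about its upright pivot, rad: 0 = closed, along the rack's -y over the middle of the stack, end in the keeper (a stop); grows to 2.5 as it swings out clockwise seen from above, past the rack's -x toward +y. Starts at 1.9 to 2.3, stays where it is left, rubs with 0.1 N m. 14 mm wide, 5 mm thick, reaching 202 mm from the pivot
- bar_pivot (a point): on the axis of the bar's pivot post (15 mm thick, at y = +90 mm of the rack, bolt head 94 mm above the bench), half-way up the bar's thickness, 85.5 mm above the bench. The bar's underside is 83 mm above the bench: it passes 3 mm over a properly laid fourth layer
- bar_grip (a point): centre of the black pin, 11 mm thick and 20 mm tall, standing on the bar 194 mm from the pivot axis near its free end; 98 mm above the bench, the pin's top 108 mm above the bench. The bar may be pushed on the pin or anywhere along its side
- stake_g_mid (a point): loose wooden stake 110 x 20 x 15 mm that starts lying flat on the bench right of the rack; point at its centre, 7.5 mm above its underside; x along its length, y across its 20 mm width, z up. The same in shape as those in the stack
- stake_h_mid (a point): loose wooden stake 110 x 20 x 15 mm that starts lying flat on the bench right of the rack; point at its centre, 7.5 mm above its underside; x along its length, y across its 20 mm width, z up. The same in shape as those in the stack
- stake_g: the same loose stake as stake_g_mid, origin at the centre of its underside
- stake_h: the same loose stake as stake_h_mid, origin at the centre of its underside
- stake_a_mid (a point): wooden stake 110 x 20 x 15 mm lying in the stack, point at its centre; its x axis runs along its length. Lowest layer, lies along the rack's y
- stake_b_mid (a point): wooden stake 110 x 20 x 15 mm lying in the stack, point at its centre; its x axis runs along its length. Lowest layer, lies along the rack's y
- stake_c_mid (a point): wooden stake 110 x 20 x 15 mm lying in the stack, point at its centre; its x axis runs along its length. Middle layer, lies along the rack's x
- stake_d_mid (a point): wooden stake 110 x 20 x 15 mm lying in the stack, point at its centre; its x axis runs along its length. Middle layer, lies along the rack's x
- stake_e_mid (a point): wooden stake 110 x 20 x 15 mm lying in the stack, point at its centre; its x axis runs along its length. Top layer at the start, lies along the rack's y, its upper face 65 mm above the bench
- stake_f_mid (a point): wooden stake 110 x 20 x 15 mm lying in the stack, point at its centre; its x axis runs along its length. Top layer at the start, lies along the rack's y, its upper face 65 mm above the bench
- small_bottle: bystander: brown glass bottle 45 mm thick, 85 mm high, standing behind the loose stakes; origin under its middle, z up
- beaker: bystander: clear beaker 55 mm thick, 66 mm high, standing behind the loose stakes; origin under its middle, z up
Not all that is in view belongs to the job. What is shaped like the stake_h but pink or yellow is not meant.

How it is judged:
By the outcome, as a careful person would: the job done as asked, in the order asked, and still so for the second after the job is handed in, with the robot touching nothing.
It also fails if it takes over 61 s, if anything falls off the work surface, if the arm or the gripper's body presses on something with over 40 N, if the wrist force passes 120 N, or if a joint passes its speed limit or range.

## Working session

There is one attempt and no reset: what is moved stays moved. The work goes in short steps, Python scripts to look and compute and a tool call to move; the robot and the scene stay as the last step left them, time stands still between calls to the robot, and variables do not carry over. Pictures are saved under pics/ and viewed, and the job is handed in when it is done.

Besides the shell and the picture viewer there is one more tool, called by a JSON object that holds its "op" and its "data". play_rows: Moves the arm, as the interface text tells. Its arguments: {"type":"object","properties":{"targets":{"type":"array","items":{"type":"object","properties":{"fingers":{"type":"number"},"x":{"type":"number"},"y":{"type":"number"},"z":{"type":"number"},"wx":{"type":"number"},"wy":{"type":"number"},"wz":{"type":"number"}}}},"grip_force":{"type":"number"}},"required":["targets"]}

```bash
ls; mkdir -p pics; python3 - <<'E'
from workcell import bot
import cv2
for n in ("scene","top"):
    p,d=bot.camera(n); cv2.imwrite(f"pics/{n}0.png",p)
    c=bot.get_calibration(n); print(n,c)
print(bot.get_obs())
E
```

```text
pics
scene {'fx': 474.7238373526663, 'fy': 474.7238373526663, 'cx': 275.1850954194532, 'cy': 208.55747930585784, 'distortion': array([0.0199657, 0.       , 0.       , 0.       , 0.       ]), 'camera_from_world': array([[ 0.5499268 , -0.83515803,  0.00956955, -0.29217619],
       [-0.55722927, -0.37540562, -0.74065253,  0.31958742],
       [ 0.62215437,  0.40197224, -0.67182011,  0.75069247],
       [ 0.        ,  0.        ,  0.        ,  1.        ]])}
top {'fx': 451.2941417308101, 'fy': 451.2941417308101, 'cx': 271.46204897885593, 'cy': 213.00226708617083, 'distortion': array([-0.08380135,  0.        ,  0.        ,  0.        ,  0.        ]), 'camera_from_world': array([[-0.02386657, -0.99971015, -0.00316185, -0.01970592],
       [-0.98095534,  0.02402842, -0.19274144,  0.51527244],
       [ 0.19276154, -0.00149845, -0.98124449,  1.12062676],
       [ 0.        ,  0.        ,  0.        ,  1.        ]])}
{'time': 0.1, 'q': array([ 7.10468196e+01,  5.00952786e+00,  1.00404601e+01,  9.50991584e+01,
       -1.59726823e-03,  8.99976292e+01]), 'qd': array([ 0.01879493, -0.0923242 ,  0.06093329, -0.02100725, -0.0547008 ,
        0.00732041]), 'joint_efforts': array([-2.98544919e-04, -5.21561980e+01,  4.65653908e+01,  1.59324665e-02,
       -2.58362752e-05, -9.64510605e-06]), 'ee_pos': array([0.17858663, 0.52000978, 0.24165193]), 'tcp_rot': array([-1.79931774e+02,  1.59444398e-03,  1.61049192e+02]), 'wrist_force': array([ 0.86880628,  0.24529006, -0.14532819]), 'torque': array([-0.02457155, -0.03419419, -0.03280499]), 'opening': 0.08520897923793838}
```

View pics/scene0.png

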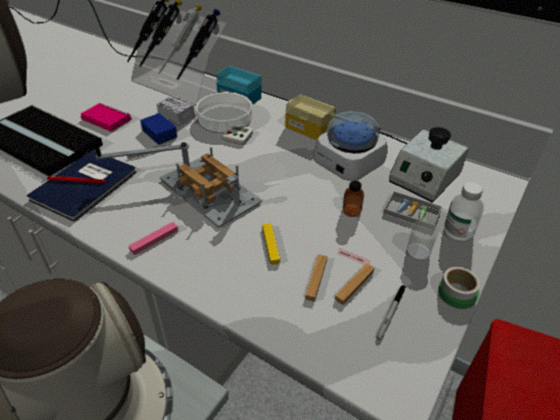

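View pics/top0.png

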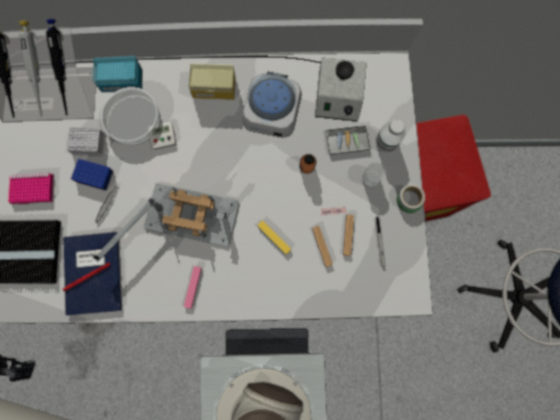

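```bash
cat > h.py <<'E'
from workcell import bot
import cv2, numpy as np
def K(c): return np.array([[c['fx'],0,c['cx']],[0,c['fy'],c['cy']],[0,0,1]])
def ray(c,uv):
    uv=np.asarray(uv,float).reshape(-1,1,2)
    n=cv2.undistortPoints(uv,K(c),c['distortion']).reshape(-1,2)
    T=c['camera_from_world'];R=T[:3,:3];t=T[:3,3]
    o=-R.T@t; d=np.c_[n,np.ones(len(n))]@R
    return o,d
def at_z(c,uv,z):
    o,d=ray(c,uv); s=(z-o[2])/d[:,2]
    return o+d*s[:,None]
def proj(c,P):
    T=c['camera_from_world']; P=np.asarray(P,float).reshape(-1,3)
    r,_=cv2.Rodrigues(T[:3,:3])
    return cv2.projectPoints(P,r,T[:3,3],K(c),c['distortion'])[0].reshape(-1,2)
def cloud(c,d):
    v,u=np.nonzero(d>0); z=d[v,u]
    n=cv2.undistortPoints(np.c_[u,v].astype(float).reshape(-1,1,2),K(c),c['distortion']).reshape(-1,2)
    T=c['camera_from_world'];
    P=np.c_[n*z[:,None],z]
    W=(P-T[:3,3])@T[:3,:3]
    return np.c_[u,v],W
E
python3 - <<'E'
from h import *
zs=dict(stake_g_mid=.0075,stake_h_mid=.0075,stack_top=.065,rod=.081,keeper=.0855,bar_pivot=.0855,bar_grip=.098,stake_e_mid=.0575,stake_f_mid=.0575,stake_c_mid=.0425,small_bottle=0,beaker=0,rack=0)
for cam in ("top","scene"):
    bot.camera(cam); c=bot.get_calibration(cam)
    for q,z in zs.items():
        for r in bot.place_of(q,cam)[:4]:
            p=r['point']; print(cam,q,round(r['confidence'],2),np.round(p,1),at_z(c,[p[1],p[0]],z)[0].round(4))
print(bot.get_obs()['time'])
E
```

```text
top stake_g_mid 0.64 [243.8 319.7] [ 0.4365 -0.1584  0.0075]
top stake_h_mid 0.72 [290.2 192.9] [0.3222 0.1782 0.0075]
top stake_h_mid 0.61 [236.8 276.9] [ 0.4581 -0.0452  0.0075]
top stake_h_mid 0.39 [166.7 304.4] [ 0.6505 -0.1258  0.0075]
top stack_top 0.71 [211.1 186.3] [0.5221 0.1867 0.065 ]
top stack_top 0.31 [259.6  95.4] [0.4017 0.4192 0.065 ]
top rod 0.87 [232.4 198.5] [0.4634 0.1522 0.081 ]
top keeper 0.68 [217.5 216.2] [0.4996 0.107  0.0855]
top bar_pivot 0.86 [199.  152.3] [0.5515 0.2705 0.0855]
top bar_pivot 0.66 [164.8 304.4] [ 0.6319 -0.1198  0.0855]
top bar_grip 0.84 [257.6  95.1] [0.4034 0.4071 0.098 ]
top stake_e_mid 0.81 [225.3 186.3] [0.4863 0.1877 0.0575]
top stake_e_mid 0.31 [215.8 218. ] [0.5092 0.1058 0.0575]
top stake_f_mid 0.71 [200.5 189.6] [0.5515 0.1799 0.0575]
top stake_c_mid 0.55 [214.7 203.5] [0.516  0.1457 0.0425]
top stake_c_mid 0.49 [247.2 321.7] [ 0.4232 -0.1594  0.0425]
top small_bottle 0.65 [165.9 307.1] [ 0.6549 -0.134   0.    ]
top small_bottle 0.62 [201.2 190.1] [0.5628 0.1891 0.    ]
top small_bottle 0.24 [229.8 200.1] [0.4831 0.1611 0.    ]
t
[... 817 characters left out ...]
ne stake_e_mid 0.73 [178.2 192.7] [0.488  0.2001 0.0575]
scene stake_f_mid 0.84 [166.3 220.3] [0.5594 0.1756 0.0575]
scene stake_c_mid 0.76 [182.3 215.9] [0.5201 0.1589 0.0425]
scene stake_c_mid 0.3 [180.9 227.4] [0.5392 0.1399 0.0425]
scene small_bottle 0.75 [164.8 222.4] [0.6251 0.2255 0.    ]
scene small_bottle 0.65 [209.5 350. ] [ 0.6553 -0.1272 -0.    ]
scene small_bottle 0.48 [183.2 214.7] [0.5549 0.1946 0.    ]
scene beaker 0.66 [253.6 417.5] [ 0.6103 -0.3085  0.    ]
scene beaker 0.49 [190.7 210.4] [0.5266 0.1852 0.    ]
scene rack 0.85 [191.8 209.4] [0.522  0.1846 0.    ]
scene rack 0.74 [277.2 320.4] [ 0.4396 -0.1693  0.    ]
scene rack 0.65 [176.  222.7] [0.5886 0.196  0.    ]
1.5
```

```bash
python3 - <<'E'
from h import *
from scipy.spatial.transform import Rotation as R
o=bot.get_obs(); c=bot.get_calibration('wrist')
p,d=bot.camera('wrist'); cv2.imwrite('pics/w0.png',p)
Tc=np.linalg.inv(c['camera_from_world'])
Rt=R.from_euler('xyz',o['tcp_rot'],degrees=True).as_matrix()
print(Rt.round(3)); print((Rt.T@(Tc[:3,3]-o['ee_pos'])).round(4)); print((Rt.T@Tc[:3,:3]).round(3)); print(c['fx'],c['cx'],c['cy'])
# stakes outline in top
c=bot.get_calibration('top'); p,d=bot.camera('top')
for q in('stake_g','stake_h'):
    for r in bot.outline_of(q,'top')[:5]:
        m=r['region'].astype(np.uint8); cnt=max(cv2.findContours(m,0,2)[0],key=len).reshape(-1,2)
        w=at_z(c,cnt,.015)[:,:2]; rect=cv2.minAreaRect((w*1000).astype(np.float32))
        print(q,round(r['confidence'],2),r['extent'],rect, p[m>0].mean(0))
E
```

```text
[[-0.946  0.325 -0.   ]
 [ 0.325  0.946 -0.   ]
 [ 0.    -0.    -1.   ]]
[ 0.075   0.0005 -0.1326]
[[ 0.001 -0.955 -0.298]
 [ 1.     0.     0.   ]
 [-0.    -0.298  0.955]]
303.1637532396984 276.4968771181748 211.26714370393265
stake_g 0.87 [314.3, 224.8, 331.9, 266.4] ((431.1650085449219, -164.4337158203125), (108.46092987060547, 23.375974655151367), 17.59619903564453) [ 92.59467456 123.72189349 150.63905325]
stake_g 0.87 [339.7, 212.7, 353.0, 257.5] ((459.10699462890625, -233.79010009765625), (24.948762893676758, 110.65807342529297), 84.4627914428711) [ 91.14166667 121.21111111 147.23611111]
stake_g 0.53 [185.6, 266.8, 196.5, 310.5] ((329.8885803222656, 180.2761993408203), (21.283662796020508, 107.91136169433594), 76.47110748291016) [128.12738854 109.27707006 181.68471338]
stake_g 0.15 [361.9, 163.5, 386.1, 187.1] ((622.9497680664062, -312.78265380859375), (54.047584533691406, 75.26925659179688), 47.89448928833008) [128.82579186 132.59276018 131.77375566]
stake_h 0.87 [314.3, 224.8, 331.9, 266.4] ((431.1650085449219, -164.4337158203125), (108.46092987060547, 23.375974655151367), 17.59619903564453) [ 92.59467456 123.72189349 150.63905325]
stake_h 0.87 [339.7, 212.7, 353.0, 257.5] ((459.10699462890625, -233.79010009765625), (24.948762893676758, 110.65807342529297), 84.4627914428711) [ 91.14166667 121.21111111 147.23611111]
stake_h 0.53 [185.6, 266.8, 196.5, 310.5] ((329.8885803222656, 180.2761993408203), (21.283662796020508, 107.91136169433594), 76.47110748291016) [128.12738854 109.27707006 181.68471338]
stake_h 0.15 [361.9, 163.5, 386.1, 187.1] ((622.9497680664062, -312.78265380859375), (54.047584533691406, 75.26925659179688), 47.89448928833008) [128.82579186 132.59276018 131.77375566]
```

View pics/w0.png

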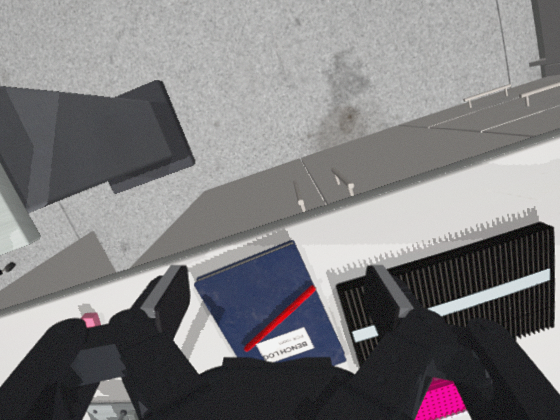

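```bash
cat >> h.py <<'E'
from scipy.spatial.transform import Rotation as Ro
def go(x,y,z,yaw,p=None,r=None):
    """tool shift & turn from pose p,r (default measured) to world pose, tool down"""
    o=bot.get_obs()
    p=o['ee_pos'] if p is None else np.array(p); r=o['tcp_rot'] if r is None else r
    A=Ro.from_euler('xyz',r,degrees=True); B=Ro.from_euler('xyz',[180,0,yaw],degrees=True)
    s=A.inv().apply(np.array([x,y,z])-p); w=(A.inv()*B).as_rotvec(degrees=True)
    print('shift',s.round(4),'turn',w.round(2),'rows>=',max(np.linalg.norm(s)/.0417,np.linalg.norm(w)/7.16).round(1))
E
python3 - <<'E'
from h import *
go(.585,.165,.25,163.5)
E
```

```text
shift [-0.4997 -0.2039 -0.0077] turn [ 0.    0.   -2.45] rows>= 12.9
```

{"op": "play_rows", "data": {"targets": [{"fingers":1,"x":-0.5,"y":-0.204,"z":-0.008,"wz":-2.5},{"fingers":1,"x":-0.5,"y":-0.204,"z":-0.008,"wz":-2.5},{"fingers":1,"x":-0.5,"y":-0.204,"z":-0.008,"wz":-2.5},{"fingers":1,"x":-0.5,"y":-0.204,"z":-0.008,"wz":-2.5},{"fingers":1,"x":-0.5,"y":-0.204,"z":-0.008,"wz":-2.5},{"fingers":1,"x":-0.5,"y":-0.204,"z":-0.008,"wz":-2.5},{"fingers":1,"x":-0.5,"y":-0.204,"z":-0.008,"wz":-2.5},{"fingers":1,"x":-0.5,"y":-0.204,"z":-0.008,"wz":-2.5},{"fingers":1,"x":-0.5,"y":-0.204,"z":-0.008,"wz":-2.5},{"fingers":1,"x":-0.5,"y":-0.204,"z":-0.008,"wz":-2.5},{"fingers":1,"x":-0.5,"y":-0.204,"z":-0.008,"wz":-2.5},{"fingers":1,"x":-0.5,"y":-0.204,"z":-0.008,"wz":-2.5},{"fingers":1,"x":-0.5,"y":-0.204,"z":-0.008,"wz":-2.5},{"fingers":1,"x":-0.5,"y":-0.204,"z":-0.008,"wz":-2.5},{"fingers":1,"x":-0.5,"y":-0.204,"z":-0.008,"wz":-2.5},{"fingers":1,"x":-0.5,"y":-0.204,"z":-0.008,"wz":-2.5},{"fingers":1,"x":-0.5,"y":-0.204,"z":-0.008,"wz":-2.5}]}}

```text
$.targets[0]: bad value
```

```bash
python3 - <<'E'
from h import *
o=bot.get_obs();print(o['time'],o['ee_pos'],o['tcp_rot'],o['q'].round(1))
c=bot.get_calibration('wrist'); p,d=bot.camera('wrist'); cv2.imwrite('pics/w1.png',p); np.savez('w1.npz',p=p,d=d,T=c['camera_from_world'])
zs=dict(stack_top=.065,rod=.081,keeper=.0855,bar_pivot=.0855,bar_grip=.098,stake_e_mid=.0575,stake_f_mid=.0575,stake_c_mid=.0425,rack=0)
for q,z in zs.items():
        for r in bot.place_of(q,'wrist')[:3]:
            pp=r['point']; print(q,round(r['confidence'],2),np.round(pp,1),at_z(c,[pp[1],pp[0]],z)[0].round(4))
E
```

```text
1.7 [0.17863153 0.52017182 0.24228765] [1.79999598e+02 8.08628868e-05 1.61047329e+02] [71.   5.  10.1 95.1 -0.  90. ]
```

View pics/w1.png

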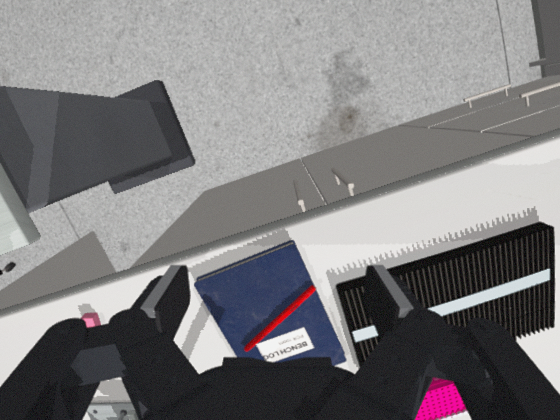

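{"op": "play_rows", "data": {"targets": [{"fingers":1.0,"x":-0.5,"y":-0.204,"z":-0.008,"wx":0.0,"wy":0.0,"wz":-2.5}]}}

```text
time: 2.28
ee_pos: [0.2071, 0.4953, 0.242]
tcp_rot: [180.0, -0.1, 163.8]
wrist_force: [1.2, 1.7, 0.3]
opening: 0.086
```

```bash
python3 - <<'E'
from h import *
go(.585,.165,.25,163.5)
E
```

```text
shift [-0.4551 -0.2117 -0.0088] turn [-0.   -0.09  0.29] rows>= 12.0
```

{"op": "play_rows", "data": {"targets": [{"fingers":1,"x":-0.455,"y":-0.212,"z":-0.008,"wx":0,"wy":0,"wz":0},{"fingers":1,"x":-0.455,"y":-0.212,"z":-0.008,"wx":0,"wy":0,"wz":0},{"fingers":1,"x":-0.455,"y":-0.212,"z":-0.008,"wx":0,"wy":0,"wz":0},{"fingers":1,"x":-0.455,"y":-0.212,"z":-0.008,"wx":0,"wy":0,"wz":0},{"fingers":1,"x":-0.455,"y":-0.212,"z":-0.008,"wx":0,"wy":0,"wz":0},{"fingers":1,"x":-0.455,"y":-0.212,"z":-0.008,"wx":0,"wy":0,"wz":0},{"fingers":1,"x":-0.455,"y":-0.212,"z":-0.008,"wx":0,"wy":0,"wz":0},{"fingers":1,"x":-0.455,"y":-0.212,"z":-0.008,"wx":0,"wy":0,"wz":0},{"fingers":1,"x":-0.455,"y":-0.212,"z":-0.008,"wx":0,"wy":0,"wz":0},{"fingers":1,"x":-0.455,"y":-0.212,"z":-0.008,"wx":0,"wy":0,"wz":0},{"fingers":1,"x":-0.455,"y":-0.212,"z":-0.008,"wx":0,"wy":0,"wz":0},{"fingers":1,"x":-0.455,"y":-0.212,"z":-0.008,"wx":0,"wy":0,"wz":0},{"fingers":1,"x":-0.455,"y":-0.212,"z":-0.008,"wx":0,"wy":0,"wz":0},{"fingers":1,"x":-0.455,"y":-0.212,"z":-0.008,"wx":0,"wy":0,"wz":0},{"fingers":1,"x":-0.455,"y":-0.212,"z":-0.008,"wx":0,"wy":0,"wz":0},{"fingers":1,"x":-0.455,"y":-0.212,"z":-0.008,"wx":0,"wy":0,"wz":0}]}}

```text
time: 3.62
ee_pos: [0.5857, 0.1613, 0.2512]
tcp_rot: [180.0, -0.0, 163.6]
wrist_force: [0.0, 0.6, 0.3]
opening: 0.0854
```

```bash
python3 - <<'E'
from h import *
o=bot.get_obs();print(o['time'],o['ee_pos'],o['tcp_rot'],o['q'].round(1),o['qd'].round(1))
c=bot.get_calibration('wrist'); p,d=bot.camera('wrist'); cv2.imwrite('pics/w2.png',p); np.savez('w2.npz',p=p,d=d,T=c['camera_from_world'])
zs=dict(stack_top=.065,rod=.081,keeper=.0855,bar_pivot=.0855,stake_e_mid=.0575)
for q,z in zs.items():
        for r in bot.place_of(q,'wrist')[:3]:
            pp=r['point']; print(q,round(r['confidence'],2),np.round(pp,1),at_z(c,[pp[1],pp[0]],z)[0].round(4))
E
```

```text
3.6167 [0.58570341 0.16132099 0.25115172] [ 1.79986495e+02 -1.10775312e-03  1.63595365e+02] [15.4 13.4 20.6 97.2  0.  31.8] [ 0.7 -0.6 -0.1 -0.2 -0.1 -0.1]
stack_top 0.7 [128.3 279.4] [0.5252 0.1828 0.065 ]
rod 0.6 [ 76.3 226.1] [0.4651 0.1485 0.081 ]
keeper 0.68 [132.3 188.5] [0.503  0.098  0.0855]
bar_pivot 0.63 [122.2 378. ] [0.5451 0.275  0.0855]
stake_e_mid 0.77 [ 92.4 279.9] [0.4915 0.1932 0.0575]
```

View pics/w2.png

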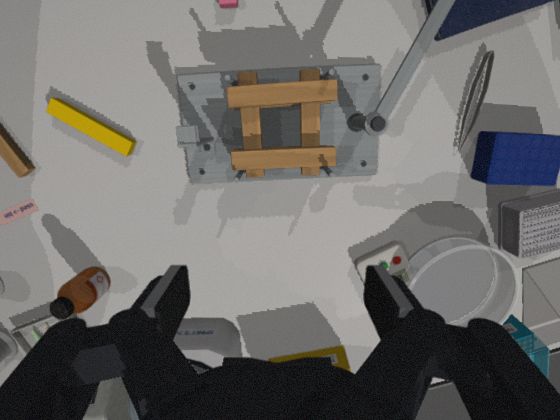

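```bash
python3 - <<'E'
from h import *
f=np.load('w2.npz'); c=bot.get_calibration('wrist'); c['camera_from_world']=f['T']
uv,W=cloud(c,f['d']); 
m=(W[:,0]>.4)&(W[:,0]<.65)&(W[:,1]>.03)&(W[:,1]<.34)
for lo,hi,n in((.055,.07,'ef'),(.005,.014,'plate'),(.04,.054,'cd'),(.075,.1,'high')):
    s=m&(W[:,2]>lo)&(W[:,2]<hi)
    im=np.zeros((420,560),np.uint8); im[uv[s][:,1],uv[s][:,0]]=1
    k,L,st,ce=cv2.connectedComponentsWithStats(im)
    for i in range(1,k):
        if st[i,4]<60: continue
        q=W[s][L[uv[s][:,1],uv[s][:,0]]==i]
        r=cv2.minAreaRect((q[:,:2]*1000).astype(np.float32)); print(n,st[i,4],np.median(q[:,2]).round(4),np.round(r[0],1),np.round(r[1],1),round(r[2],1))
im=cv2.resize(f['p'][40:220,150:430],None,fx=2.8,fy=2.8,interpolation=cv2.INTER_CUBIC); cv2.imwrite('pics/w2z.png',im)
E
```

```text
ef 2430 0.0659 [490.3 194.8] [110.5  26.2] 78.3
ef 2108 0.066 [555.6 178.5] [110.8  20.4] 76.2
plate 10915 0.011 [524.5 185. ] [236.  130.8] 76.6
plate 1535 0.011 [525.8 184.1] [46.4 46.1] 76.6
plate 634 0.011 [580.9 171.9] [111.6  15.2] 76.2
cd 220 0.051 [482.6 226.9] [18.6 11. ] 73.9
cd 243 0.0509 [467.8 165.1] [19.1 12.5] 77.0
cd 854 0.051 [531. 215.] [19.8 45.4] 76.0
cd 819 0.051 [517.  153.4] [20.3 44.5] 77.4
cd 152 0.051 [579.3 202.7] [19.9  9.3] 74.4
cd 149 0.0511 [564.4 143. ] [19.7  9.4] 76.3
high 2136 0.089 [512.5 305.5] [ 23.1 117.9] 44.1
high 482 0.0941 [505.9  97. ] [18.7 19.5] 76.8
```

View pics/w2z.png

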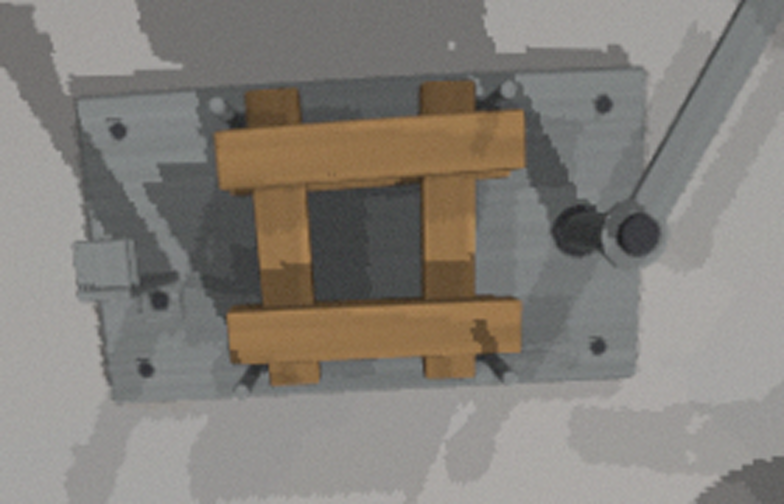

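```bash
python3 - <<'E'
from h import *
go(.505,-.195,.22,185)
E
```

```text
shift [-0.0229 -0.3646  0.0312] turn [ 1.000e-02  3.000e-02 -2.139e+01] rows>= 8.8
```

{"op": "play_rows", "data": {"targets": [{"fingers":0.1,"x":-0.023,"y":-0.365,"z":0.031,"wx":0,"wy":0,"wz":-21.4},{"fingers":0.1,"x":-0.023,"y":-0.365,"z":0.031,"wx":0,"wy":0,"wz":-21.4},{"fingers":0.1,"x":-0.023,"y":-0.365,"z":0.031,"wx":0,"wy":0,"wz":-21.4},{"fingers":0.1,"x":-0.023,"y":-0.365,"z":0.031,"wx":0,"wy":0,"wz":-21.4},{"fingers":0.1,"x":-0.023,"y":-0.365,"z":0.031,"wx":0,"wy":0,"wz":-21.4},{"fingers":0.1,"x":-0.023,"y":-0.365,"z":0.031,"wx":0,"wy":0,"wz":-21.4},{"fingers":0.1,"x":-0.023,"y":-0.365,"z":0.031,"wx":0,"wy":0,"wz":-21.4},{"fingers":0.1,"x":-0.023,"y":-0.365,"z":0.031,"wx":0,"wy":0,"wz":-21.4},{"fingers":0.1,"x":-0.023,"y":-0.365,"z":0.031,"wx":0,"wy":0,"wz":-21.4},{"fingers":0.1,"x":-0.023,"y":-0.365,"z":0.031,"wx":0,"wy":0,"wz":-21.4},{"fingers":0.1,"x":-0.023,"y":-0.365,"z":0.031,"wx":0,"wy":0,"wz":-21.4},{"fingers":0.1,"x":-0.023,"y":-0.365,"z":0.031,"wx":0,"wy":0,"wz":-21.4},{"fingers":0.1,"x":-0.023,"y":-0.365,"z":0.031,"wx":0,"wy":0,"wz":-21.4}]}}

```text
time: 5.0
ee_pos: [0.5054, -0.1949, 0.2201]
tcp_rot: [180.0, 0.0, -175.0]
wrist_force: [-0.1, -0.3, 0.4]
opening: 0.0472
```

```bash
cat >> h.py <<'E'
def comps(c,d,xr,yr,zr,mn=60):
    uv,W=cloud(c,d)
    s=(W[:,0]>xr[0])&(W[:,0]<xr[1])&(W[:,1]>yr[0])&(W[:,1]<yr[1])&(W[:,2]>zr[0])&(W[:,2]<zr[1])
    im=np.zeros((420,560),np.uint8); im[uv[s][:,1],uv[s][:,0]]=1
    k,L,st,ce=cv2.connectedComponentsWithStats(im)
    for i in range(1,k):
        if st[i,4]<mn: continue
        q=W[s][L[uv[s][:,1],uv[s][:,0]]==i]
        r=cv2.minAreaRect((q[:,:2]*1000).astype(np.float32)); print(st[i,4],'px',ce[i].round(),np.median(q[:,2]).round(4),np.round(r[0],1),np.round(r[1],1),round(r[2],1))
def wview(name):
    o=bot.get_obs();print(o['time'],o['ee_pos'].round(4),o['tcp_rot'].round(2),o['q'].round(1),'op',o['opening'].round(4),'F',o['wrist_force'].round(1))
    c=bot.get_calibration('wrist'); p,d=bot.camera('wrist'); cv2.imwrite(f'pics/{name}.png',p); np.savez(name+'.npz',p=p,d=d,T=c['camera_from_world']); return c,p,d
E
python3 - <<'E'
from h import *
c,p,d=wview('w3')
comps(c,d,(.35,.53),(-.3,-.1),(.0125,.019))
for r in bot.outline_of('stake_g','wrist')[:4]:
    m=r['region'].astype(np.uint8); cnt=max(cv2.findContours(m,0,2)[0],key=len).reshape(-1,2)
    print(r['confidence'],r['extent'],cv2.minAreaRect((at_z(c,cnt,.015)[:,:2]*1000).astype(np.float32)))
E
```

```text
Traceback (most recent call last):
  File "h.py", line 42, in wview
    o=bot.get_obs();print(o['time'],o['ee_pos'].round(4),o['tcp_rot'].round(2),o['q'].round(1),'op',o['opening'].round(4),'F',o['wrist_force'].round(1))
                                                                                                    ^^^^^^^^^^^^^^^^^^
AttributeError: 'float' object has no attribute 'round'
```

```bash
sed -i "s/o\['opening'\].round(4)/round(o['opening'],4)/" h.py
python3 - <<'E'
from h import *
c,p,d=wview('w3')
comps(c,d,(.35,.53),(-.3,-.1),(.0125,.019))
for r in bot.outline_of('stake_g','wrist')[:4]:
    m=r['region'].astype(np.uint8); cnt=max(cv2.findContours(m,0,2)[0],key=len).reshape(-1,2)
    print(r['confidence'],r['extent'],cv2.minAreaRect((at_z(c,cnt,.015)[:,:2]*1000).astype(np.float32)))
E
```

```text
5.0 [ 0.5054 -0.1949  0.2201] [ 1.8000e+02  2.0000e-02 -1.7498e+02] [-21.1   3.4   5.9  92.5   0.  -26.1] op 0.0472 F [-0.1 -0.3  0.4]
1977 px [310. 118.] 0.0159 [ 430.3 -164.2] [110.   20.5] 16.6
1899 px [244. 138.] 0.016 [ 458.7 -235.5] [ 20.4 110.4] 82.6
0.86 [226.2, 85.3, 265.1, 188.3] ((458.32635498046875, -235.5015411376953), (21.01150131225586, 109.54363250732422), 82.11537170410156)
0.78 [290.9, 66.6, 326.6, 165.4] ((430.00030517578125, -164.86688232421875), (109.2265625, 21.56114959716797), 16.677165985107422)
0.77 [388.0, 112.4, 451.3, 195.8] ((457.4560546875, -39.47357940673828), (113.4526596069336, 25.820484161376953), 42.41481018066406)
```

View pics/w3.png

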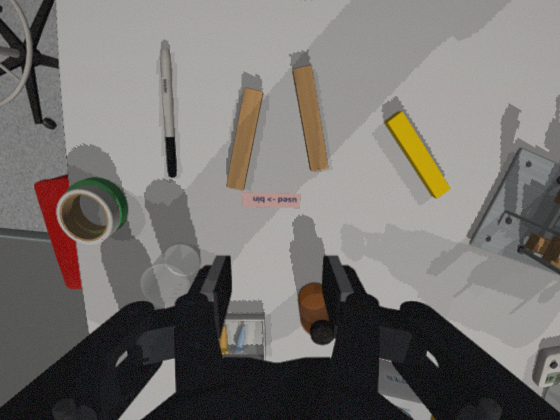

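```bash
python3 - <<'E'
from h import *
go(.4302,-.1644,.07,196.6)
go(.4302,-.1644,.0132,196.6)
E
```

```text
shift [0.0723 0.0369 0.1501] turn [-1.000e-02  2.000e-02 -1.154e+01] rows>= 4.1
shift [0.0724 0.0369 0.2069] turn [-1.000e-02  2.000e-02 -1.154e+01] rows>= 5.3
```

{"op": "play_rows", "data": {"targets": [{"fingers":0.1,"x":0.0723,"y":0.0369,"z":0.15,"wx":0,"wy":0,"wz":-11.5},{"fingers":0.1,"x":0.0723,"y":0.0369,"z":0.15,"wx":0,"wy":0,"wz":-11.5},{"fingers":0.1,"x":0.0723,"y":0.0369,"z":0.15,"wx":0,"wy":0,"wz":-11.5},{"fingers":0.1,"x":0.0723,"y":0.0369,"z":0.15,"wx":0,"wy":0,"wz":-11.5},{"fingers":0.1,"x":0.0723,"y":0.0369,"z":0.15,"wx":0,"wy":0,"wz":-11.5},{"fingers":0.1,"x":0.0723,"y":0.0369,"z":0.17,"wx":0,"wy":0,"wz":-11.5},{"fingers":0.1,"x":0.0723,"y":0.0369,"z":0.19,"wx":0,"wy":0,"wz":-11.5},{"fingers":0.1,"x":0.0723,"y":0.0369,"z":0.2,"wx":0,"wy":0,"wz":-11.5},{"fingers":0.1,"x":0.0723,"y":0.0369,"z":0.2065,"wx":0,"wy":0,"wz":-11.5},{"fingers":0.1,"x":0.0723,"y":0.0369,"z":0.2065,"wx":0,"wy":0,"wz":-11.5},{"fingers":-1,"x":0.0723,"y":0.0369,"z":0.2065,"wx":0,"wy":0,"wz":-11.5},{"fingers":-1,"x":0.0723,"y":0.0369,"z":0.2065,"wx":0,"wy":0,"wz":-11.5},{"fingers":-1,"x":0.0723,"y":0.0369,"z":0.2065,"wx":0,"wy":0,"wz":-11.5},{"fingers":-1,"x":0.0723,"y":0.0369,"z":0.2065,"wx":0,"wy":0,"wz":-11.5},{"fingers":-1,"x":0.0723,"y":0.0369,"z":0.2065,"wx":0,"wy":0,"wz":-11.5},{"fingers":-1,"x":0.0723,"y":0.0369,"z":0.2065,"wx":0,"wy":0,"wz":-11.5}], "grip_force": 40}}

```text
time: 6.43
ee_pos: [0.4307, -0.1658, 0.0147]
tcp_rot: [-179.9, 0.1, -163.6]
wrist_force: [0.4, 0.7, 6.5]
opening: 0.0191
```

```bash
python3 - <<'E'
from h import *
o=bot.get_obs();print(o['time'],o['ee_pos'],o['tcp_rot'],o['wrist_force'],o['opening'])
go(.4307,-.1658,.15,196.4)
go(.5317,.2160,.13,166.5)
E
```

```text
6.4333 [ 0.43071549 -0.16576237  0.01473903] [-1.79925395e+02  1.12602828e-01 -1.63552915e+02] [0.4328297  0.65173017 6.51101405] 0.019144882544093463
shift [-0.0002 -0.0002 -0.1353] turn [-0.07  0.11  0.05] rows>= 3.2
shift [-0.2052  0.3374 -0.1153] turn [-0.04  0.13 29.95] rows>= 9.9
```

```bash
python3 - <<'E'
from h import *
go(.5317,.2160,.13,166.5,(.4303,-.1645,.0136),(180,0,-163.5))
E
```

```text
shift [-0.2053  0.336  -0.1164] turn [-0. -0. 30.] rows>= 9.8
```

{"op": "play_rows", "data": {"targets": [{"fingers":-1,"x":0,"y":0,"z":-0.04,"wx":0,"wy":0,"wz":0},{"fingers":-1,"x":0,"y":0,"z":-0.08,"wx":0,"wy":0,"wz":0},{"fingers":-1,"x":0,"y":0,"z":-0.12,"wx":0,"wy":0,"wz":0},{"fingers":-1,"x":-0.02,"y":0.034,"z":-0.13,"wx":0,"wy":0,"wz":3},{"fingers":-1,"x":-0.041,"y":0.067,"z":-0.13,"wx":0,"wy":0,"wz":6},{"fingers":-1,"x":-0.062,"y":0.101,"z":-0.13,"wx":0,"wy":0,"wz":9},{"fingers":-1,"x":-0.082,"y":0.134,"z":-0.13,"wx":0,"wy":0,"wz":12},{"fingers":-1,"x":-0.103,"y":0.168,"z":-0.13,"wx":0,"wy":0,"wz":15},{"fingers":-1,"x":-0.123,"y":0.202,"z":-0.13,"wx":0,"wy":0,"wz":18},{"fingers":-1,"x":-0.144,"y":0.235,"z":-0.13,"wx":0,"wy":0,"wz":21},{"fingers":-1,"x":-0.164,"y":0.269,"z":-0.13,"wx":0,"wy":0,"wz":24},{"fingers":-1,"x":-0.185,"y":0.302,"z":-0.13,"wx":0,"wy":0,"wz":27},{"fingers":-1,"x":-0.197,"y":0.322,"z":-0.125,"wx":0,"wy":0,"wz":29},{"fingers":-1,"x":-0.2053,"y":0.336,"z":-0.116,"wx":0,"wy":0,"wz":30},{"fingers":-1,"x":-0.2053,"y":0.336,"z":-0.116,"wx":0,"wy":0,"wz":30},{"fingers":-1,"x":-0.2053,"y":0.336,"z":-0.116,"wx":0,"wy":0,"wz":30},{"fingers":-1,"x":-0.2053,"y":0.336,"z":-0.116,"wx":0,"wy":0,"wz":30}]}}

```text
time: 7.85
ee_pos: [0.5314, 0.2143, 0.1297]
tcp_rot: [-180.0, -0.0, 166.5]
wrist_force: [0.7, -0.7, -0.0]
opening: 0.019
```

```bash
python3 - <<'E'
from h import *
c,p,d=wview('w4')
print('held');comps(c,d,(.45,.65),(.1,.34),(.12,.15))
print('held lower');comps(c,d,(.45,.65),(.1,.34),(.1,.12))
print('rack');comps(c,d,(.4,.65),(.03,.4),(.04,.07)); comps(c,d,(.4,.65),(.03,.34),(.005,.014))
E
```

```text
7.85 [0.5314 0.2143 0.1297] [-179.98   -0.    166.46] [22.   7.4  0.2 82.9 -0.  35.5] op 0.019 F [ 0.7 -0.7 -0. ]
held
9734 px [277. 260.] 0.1311 [529.3 214.5] [ 45.3 107.5] 62.8
held lower
rack
8088 px [198. 213.] 0.0653 [517.7 166.7] [ 69.  109.8] 75.1
485 px [278. 152.] 0.0509 [481.9 227.9] [19.6 10.5] 75.9
535 px [308. 181.] 0.066 [503.3 242.7] [11.6 20.2] 77.8
323 px [354. 219.] 0.0558 [541.8 271.2] [ 7.6 15. ] 19.5
352 px [120. 235.] 0.0548 [512.8  95.8] [18.3  4.1] 71.6
18599 px [244. 187.] 0.0111 [523.9 184.9] [235.9 129.4] 76.5
1748 px [233. 217.] 0.0112 [532.2 175.4] [38.3 37.6] 76.7
```

View pics/w4.png

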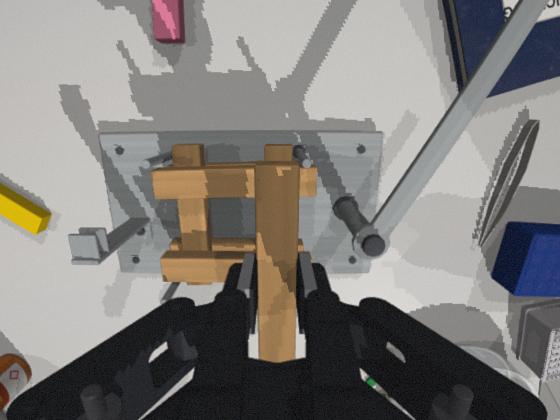

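```bash
cat >> h.py <<'E'
def wood(c,p,d,zr,roi=None,mn=100):
    hsv=cv2.cvtColor(p,cv2.COLOR_BGR2HSV); uv,W=cloud(c,d)
    h=hsv[uv[:,1],uv[:,0]]
    s=(h[:,0]>8)&(h[:,0]<22)&(h[:,1]>90)&(W[:,2]>zr[0])&(W[:,2]<zr[1])
    im=np.zeros((420,560),np.uint8); im[uv[s][:,1],uv[s][:,0]]=1
    k,L,st,ce=cv2.connectedComponentsWithStats(im)
    for i in range(1,k):
        if st[i,4]<mn: continue
        q=W[s][L[uv[s][:,1],uv[s][:,0]]==i]
        r=cv2.minAreaRect((q[:,:2]*1000).astype(np.float32)); print(st[i,4],'px',ce[i].round(),np.median(q[:,2]).round(4),np.round(r[0],1),np.round(r[1],1),round(r[2],1), 'pts',(cv2.boxPoints(r)).round(1).tolist())
E
python3 - <<'E'
from h import *
f=np.load('w4.npz'); c=bot.get_calibration('wrist'); c['camera_from_world']=f['T']
wood(c,f['p'],f['d'],(.125,.14))
wood(c,f['p'],f['d'],(.06,.07))
E
```

```text
7940 px [276. 257.] 0.131 [530.3 215.1] [ 20.1 108. ] 76.5 pts [[475.5, 218.0], [580.5, 192.6999969482422], [585.2000122070312, 212.1999969482422], [480.20001220703125, 237.5]]
485 px [308. 181.] 0.0661 [502.8 242.8] [11.3 19.5] 76.4 pts [[492.1000061035156, 239.5], [511.0, 235.0], [513.5999755859375, 246.0], [494.70001220703125, 250.5]]
3099 px [203. 183.] 0.066 [488.3 174.9] [68.3 20.3] 77.3 pts [[470.8999938964844, 143.8000030517578], [490.70001220703125, 139.3000030517578], [505.70001220703125, 206.0], [485.8999938964844, 210.39999389648438]]
1886 px [197. 267.] 0.0659 [548.9 154.6] [59.8 20.6] 75.5 pts [[531.4000244140625, 128.1999969482422], [551.2999877929688, 123.0], [566.2999877929688, 180.89999389648438], [546.4000244140625, 186.10000610351562]]
```

{"op": "play_rows", "data": {"targets": [{"fingers":-1,"x":-0.0005,"y":0.0013,"z":0.01,"wx":0,"wy":0,"wz":0},{"fingers":-1,"x":-0.0005,"y":0.0013,"z":0.02,"wx":0,"wy":0,"wz":0},{"fingers":-1,"x":-0.0005,"y":0.0013,"z":0.03,"wx":0,"wy":0,"wz":0},{"fingers":-1,"x":-0.0005,"y":0.0013,"z":0.04,"wx":0,"wy":0,"wz":0},{"fingers":-1,"x":-0.0005,"y":0.0013,"z":0.045,"wx":0,"wy":0,"wz":0},{"fingers":-1,"x":-0.0005,"y":0.0013,"z":0.048,"wx":0,"wy":0,"wz":0},{"fingers":-1,"x":-0.0005,"y":0.0013,"z":0.049,"wx":0,"wy":0,"wz":0},{"fingers":-1,"x":-0.0005,"y":0.0013,"z":0.049,"wx":0,"wy":0,"wz":0}]}}

```text
time: 8.57
ee_pos: [0.5324, 0.216, 0.0803]
tcp_rot: [-180.0, 0.0, 166.4]
wrist_force: [1.1, 0.8, 0.7]
opening: 0.0188
```

```bash
python3 - <<'E'
from h import *
c,p,d=wview('w5')
wood(c,p,d,(.075,.09))
wood(c,p,d,(.045,.055))
comps(c,d,(.4,.65),(.03,.34),(.005,.014),5000)
E
```

```text
8.5667 [0.5324 0.216  0.0803] [-180.      0.    166.45] [22.1  8.2 -4.3 77.5 -0.  35.6] op 0.0188 F [1.1 0.8 0.7]
7991 px [276. 257.] 0.0815 [531.1 216.9] [ 20.2 107.9] 76.4 pts [[476.29998779296875, 219.6999969482422], [581.2000122070312, 194.39999389648438], [585.9000244140625, 214.0], [481.1000061035156, 239.39999389648438]]
1160 px [159. 166.] 0.0509 [470.7 173.4] [41.9 15.5] 75.6 pts [[458.0, 155.10000610351562], [473.0, 151.1999969482422], [483.29998779296875, 191.8000030517578], [468.3999938964844, 195.60000610351562]]
329 px [275. 156.] 0.0508 [478.8 228.6] [19.3  4.3] 76.2 pts [[474.3999938964844, 219.6999969482422], [478.6000061035156, 218.6999969482422], [483.20001220703125, 237.39999389648438], [479.0, 238.39999389648438]]
2374 px [170. 255.] 0.051 [522.3 160.5] [52.  42.4] 70.5 pts [[493.70001220703125, 143.10000610351562], [533.7000122070312, 129.0], [551.0, 178.0], [511.0, 192.10000610351562]]
24830 px [239. 196.] 0.011 [524.1 184.8] [235.9 129.7] 76.7
```

View pics/w5.png

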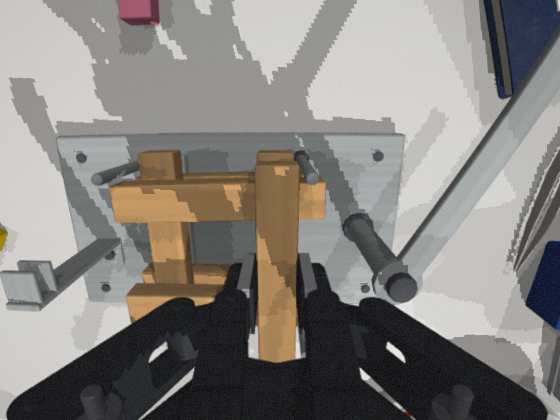

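{"op": "play_rows", "data": {"targets": [{"fingers":-1,"x":0.001,"y":-0.0006,"z":0.0,"wx":0,"wy":0,"wz":0},{"fingers":-1,"x":0.001,"y":-0.0006,"z":0.0008,"wx":0,"wy":0,"wz":0},{"fingers":-1,"x":0.001,"y":-0.0006,"z":0.0008,"wx":0,"wy":0,"wz":0},{"fingers":-0.2,"x":0.001,"y":-0.0006,"z":0.0005,"wx":0,"wy":0,"wz":0},{"fingers":-0.2,"x":0.001,"y":-0.0006,"z":0.0,"wx":0,"wy":0,"wz":0},{"fingers":-0.2,"x":0.001,"y":-0.0006,"z":0.0,"wx":0,"wy":0,"wz":0}]}}

```text
time: 9.12
ee_pos: [0.5313, 0.2158, 0.0806]
tcp_rot: [180.0, 0.0, 166.4]
wrist_force: [-0.7, 0.1, -0.4]
opening: 0.0342
```

```bash
python3 - <<'E'
from h import *
c,p,d=wview('w6')
wood(c,p,d,(.075,.09))
E
```

```text
9.1167 [0.5313 0.2158 0.0806] [1.7999e+02 1.0000e-02 1.6645e+02] [22.1  8.1 -4.4 77.5 -0.  35.7] op 0.0342 F [-0.7  0.1 -0.4]
7982 px [277. 257.] 0.081 [530.6 216.5] [ 20.2 108.9] 76.4 pts [[475.29998779296875, 219.39999389648438], [581.2000122070312, 193.89999389648438], [585.9000244140625, 213.5], [480.1000061035156, 239.10000610351562]]
```

```bash
python3 - <<'E'
from h import *
go(.4586,-.2355,.1506,172.5)
go(.4586,-.2355,.0137,172.5)
E
```

```text
shift [-0.0351 -0.4557 -0.0701] turn [ 0.    0.01 -6.05] rows>= 11.1
shift [-0.035  -0.4557  0.0668] turn [ 0.    0.01 -6.05] rows>= 11.1
```

{"op": "play_rows", "data": {"targets": [{"fingers":-0.2,"x":0,"y":0,"z":-0.035,"wx":0,"wy":0,"wz":0},{"fingers":-0.2,"x":0,"y":0,"z":-0.07,"wx":0,"wy":0,"wz":0},{"fingers":0,"x":-0.035,"y":-0.4557,"z":-0.08,"wx":0,"wy":0,"wz":-6},{"fingers":0,"x":-0.035,"y":-0.4557,"z":-0.08,"wx":0,"wy":0,"wz":-6},{"fingers":0,"x":-0.035,"y":-0.4557,"z":-0.08,"wx":0,"wy":0,"wz":-6},{"fingers":0.1,"x":-0.035,"y":-0.4557,"z":-0.08,"wx":0,"wy":0,"wz":-6},{"fingers":0.1,"x":-0.035,"y":-0.4557,"z":-0.08,"wx":0,"wy":0,"wz":-6},{"fingers":0.1,"x":-0.035,"y":-0.4557,"z":-0.08,"wx":0,"wy":0,"wz":-6},{"fingers":0.1,"x":-0.035,"y":-0.4557,"z":-0.08,"wx":0,"wy":0,"wz":-6},{"fingers":0.1,"x":-0.035,"y":-0.4557,"z":-0.08,"wx":0,"wy":0,"wz":-6},{"fingers":0.1,"x":-0.035,"y":-0.4557,"z":-0.08,"wx":0,"wy":0,"wz":-6},{"fingers":0.1,"x":-0.035,"y":-0.4557,"z":-0.08,"wx":0,"wy":0,"wz":-6},{"fingers":0.1,"x":-0.035,"y":-0.4557,"z":-0.08,"wx":0,"wy":0,"wz":-6},{"fingers":0.1,"x":-0.035,"y":-0.4557,"z":-0.04,"wx":0,"wy":0,"wz":-6},{"fingers":0.1,"x":-0.035,"y":-0.4557,"z":0.0,"wx":0,"wy":0,"wz":-6},{"fingers":0.1,"x":-0.035,"y":-0.4557,"z":0.03,"wx":0,"wy":0,"wz":-6},{"fingers":0.1,"x":-0.035,"y":-0.4557,"z":0.05,"wx":0,"wy":0,"wz":-6},{"fingers":0.1,"x":-0.035,"y":-0.4557,"z":0.06,"wx":0,"wy":0,"wz":-6},{"fingers":0.1,"x":-0.035,"y":-0.4557,"z":0.066,"wx":0,"wy":0,"wz":-6},{"fingers":0.1,"x":-0.035,"y":-0.4557,"z":0.066,"wx":0,"wy":0,"wz":-6}]}}

```text
time: 10.83
ee_pos: [0.4584, -0.2354, 0.0141]
tcp_rot: [180.0, -0.0, 172.5]
wrist_force: [0.6, -1.3, 0.1]
opening: 0.0472
```

{"op": "play_rows", "data": {"targets": [{"fingers":-1,"x":0,"y":0,"z":0,"wx":0,"wy":0,"wz":0},{"fingers":-1,"x":0,"y":0,"z":0,"wx":0,"wy":0,"wz":0},{"fingers":-1,"x":0,"y":0,"z":0,"wx":0,"wy":0,"wz":0},{"fingers":-1,"x":0,"y":0,"z":0,"wx":0,"wy":0,"wz":0},{"fingers":-1,"x":0,"y":0,"z":0,"wx":0,"wy":0,"wz":0},{"fingers":-1,"x":0,"y":0,"z":0,"wx":0,"wy":0,"wz":0}]}}

```text
time: 11.33
ee_pos: [0.4596, -0.236, 0.0162]
tcp_rot: [-179.9, 0.2, 172.5]
wrist_force: [-0.1, 0.3, 5.9]
opening: 0.0185
```

```bash
python3 - <<'E'
from h import *
o=bot.get_obs()
print(o['ee_pos'],o['tcp_rot'],o['wrist_force'])
go(.5168,.1538,.13,166.5)
E
```

```text
[ 0.45956397 -0.23597957  0.01622301] [-1.79944426e+02  1.67275303e-01  1.72453020e+02] [-0.12237818  0.3181382   5.89043619]
shift [-0.0059  0.3938 -0.1141] turn [-0.05  0.17  5.95] rows>= 9.8
```

{"op": "play_rows", "data": {"targets": [{"fingers":-1,"x":0,"y":0,"z":-0.04,"wx":0,"wy":0,"wz":0},{"fingers":-1,"x":0,"y":0,"z":-0.08,"wx":0,"wy":0,"wz":0},{"fingers":-1,"x":0,"y":0,"z":-0.12,"wx":0,"wy":0,"wz":0},{"fingers":-1,"x":-0.0072,"y":0.3934,"z":-0.13,"wx":0,"wy":0,"wz":6},{"fingers":-1,"x":-0.0072,"y":0.3934,"z":-0.13,"wx":0,"wy":0,"wz":6},{"fingers":-1,"x":-0.0072,"y":0.3934,"z":-0.13,"wx":0,"wy":0,"wz":6},{"fingers":-1,"x":-0.0072,"y":0.3934,"z":-0.13,"wx":0,"wy":0,"wz":6},{"fingers":-1,"x":-0.0072,"y":0.3934,"z":-0.13,"wx":0,"wy":0,"wz":6},{"fingers":-1,"x":-0.0072,"y":0.3934,"z":-0.13,"wx":0,"wy":0,"wz":6},{"fingers":-1,"x":-0.0072,"y":0.3934,"z":-0.13,"wx":0,"wy":0,"wz":6},{"fingers":-1,"x":-0.0072,"y":0.3934,"z":-0.13,"wx":0,"wy":0,"wz":6},{"fingers":-1,"x":-0.0072,"y":0.3934,"z":-0.13,"wx":0,"wy":0,"wz":6},{"fingers":-1,"x":-0.0072,"y":0.3934,"z":-0.13,"wx":0,"wy":0,"wz":6},{"fingers":-1,"x":-0.0072,"y":0.3934,"z":-0.12,"wx":0,"wy":0,"wz":6},{"fingers":-1,"x":-0.0072,"y":0.3934,"z":-0.116,"wx":0,"wy":0,"wz":6},{"fingers":-1,"x":-0.0072,"y":0.3934,"z":-0.116,"wx":0,"wy":0,"wz":6},{"fingers":-1,"x":-0.0072,"y":0.3934,"z":-0.116,"wx":0,"wy":0,"wz":6}]}}

```text
time: 12.75
ee_pos: [0.5171, 0.1524, 0.1303]
tcp_rot: [-180.0, -0.0, 166.4]
wrist_force: [-0.0, -0.1, 0.9]
opening: 0.0185
```

```bash
python3 - <<'E'
from h import *
c,p,d=wview('w7')
print('held');wood(c,p,d,(.12,.14))
print('placed');wood(c,p,d,(.074,.088))
print('c');wood(c,p,d,(.045,.055))
comps(c,d,(.4,.65),(.03,.34),(.005,.014),5000)
E
```

```text
12.75 [0.5171 0.1524 0.1303] [-1.7997e+02 -3.0000e-02  1.6638e+02] [16.4  2.8 -4.6 82.6 -0.  30.1] op 0.0185 F [-0.  -0.1  0.9]
held
8010 px [277. 255.] 0.1301 [515.9 153.3] [ 20.  109.9] 76.5 pts [[460.20001220703125, 156.39999389648438], [567.0, 130.6999969482422], [571.7000122070312, 150.1999969482422], [464.8999938964844, 175.89999389648438]]
placed
4917 px [376. 222.] 0.081 [530.  216.3] [ 21.1 108.1] 76.4 pts [[475.0, 218.8000030517578], [580.0, 193.39999389648438], [584.9000244140625, 213.89999389648438], [479.8999938964844, 239.3000030517578]]
c
399 px [277. 150.] 0.051 [465.7 165.3] [18.8  9.3] 76.5 pts [[459.0, 157.3000030517578], [468.1000061035156, 155.10000610351562], [472.5, 173.39999389648438], [463.3999938964844, 175.60000610351562]]
272 px [360. 152.] 0.0507 [480.6 221.1] [12.4 30.8] 22.5 pts [[468.8999938964844, 232.89999389648438], [480.70001220703125, 204.5], [492.20001220703125, 209.1999969482422], [480.3999938964844, 237.6999969482422]]
612 px [348. 228.] 0.0511 [539.  197.3] [32.  59.2] 33.2 pts [[509.3999938964844, 213.3000030517578], [541.7999877929688, 163.6999969482422], [568.5999755859375, 181.1999969482422], [536.2000122070312, 230.8000030517578]]
17423 px [304. 185.] 0.0111 [524.1 184.8] [236.1 129.8] 76.6
```

View pics/w7.png

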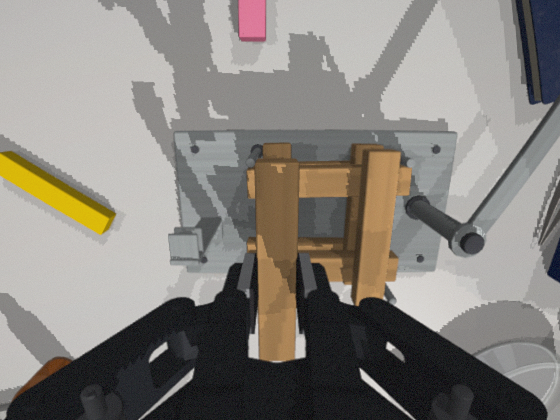

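{"op": "play_rows", "data": {"targets": [{"fingers":-1,"x":0,"y":0,"z":0.01,"wx":0,"wy":0,"wz":0},{"fingers":-1,"x":0,"y":0,"z":0.02,"wx":0,"wy":0,"wz":0},{"fingers":-1,"x":0,"y":0,"z":0.03,"wx":0,"wy":0,"wz":0},{"fingers":-1,"x":0,"y":0,"z":0.04,"wx":0,"wy":0,"wz":0},{"fingers":-1,"x":0,"y":0,"z":0.045,"wx":0,"wy":0,"wz":0},{"fingers":-1,"x":0,"y":0,"z":0.048,"wx":0,"wy":0,"wz":0},{"fingers":-1,"x":0,"y":0,"z":0.048,"wx":0,"wy":0,"wz":0},{"fingers":-1,"x":0,"y":0,"z":0.048,"wx":0,"wy":0,"wz":0}]}}

```text
time: 13.47
ee_pos: [0.5174, 0.1536, 0.0824]
tcp_rot: [180.0, 0.0, 166.4]
wrist_force: [1.2, 1.0, 0.2]
opening: 0.0188
```

```bash
python3 - <<'E'
from h import *
c,p,d=wview('w8')
wood(c,p,d,(.074,.09))
wood(c,p,d,(.045,.055))
comps(c,d,(.4,.65),(.03,.34),(.005,.014),5000)
E
```

```text
13.4667 [0.5174 0.1536 0.0824] [1.7999e+02 1.0000e-02 1.6645e+02] [16.5  3.5 -9.2 77.3  0.  30.1] op 0.0188 F [1.2 1.  0.2]
8018 px [277. 255.] 0.0822 [516.4 154.3] [ 20.1 110. ] 76.4 pts [[460.5, 157.39999389648438], [567.5, 131.60000610351562], [572.2000122070312, 151.1999969482422], [465.29998779296875, 177.0]]
6455 px [406. 232.] 0.0809 [517.1 219.4] [20.8 81.7] 76.6 pts [[475.0, 218.8000030517578], [554.5, 199.8000030517578], [559.2999877929688, 220.10000610351562], [479.79998779296875, 239.0]]
108 px [394. 350.] 0.0812 [579.  206.3] [13.7  4. ] 35.2 pts [[572.2999877929688, 204.0], [574.5999755859375, 200.6999969482422], [585.7999877929688, 208.60000610351562], [583.5, 211.89999389648438]]
268 px [275. 154.] 0.0508 [462.9 165.8] [19.5  3.7] 78.2 pts [[459.1000061035156, 156.60000610351562], [462.70001220703125, 155.8000030517578], [466.70001220703125, 175.0], [463.1000061035156, 175.6999969482422]]
574 px [383. 162.] 0.0508 [481.8 220.1] [13.6 34. ] 22.7 pts [[469.0, 233.10000610351562], [482.1000061035156, 201.8000030517578], [494.6000061035156, 207.0], [481.5, 238.39999389648438]]
1061 px [367. 254.] 0.051 [535.6 205.3] [24.4 48.2] 48.5 pts [[509.5, 212.10000610351562], [545.5999755859375, 180.10000610351562], [561.7999877929688, 198.39999389648438], [525.7000122070312, 230.39999389648438]]
20823 px [282. 184.] 0.011 [524.5 185.2] [236.6 130.4] 76.5
```

{"op": "play_rows", "data": {"targets": [{"fingers":-1,"x":0.0006,"y":-0.0004,"z":0.0005,"wx":0,"wy":0,"wz":0},{"fingers":-1,"x":0.0006,"y":-0.0004,"z":0.0014,"wx":0,"wy":0,"wz":0},{"fingers":-1,"x":0.0006,"y":-0.0004,"z":0.0014,"wx":0,"wy":0,"wz":0},{"fingers":-0.2,"x":0.0006,"y":-0.0004,"z":0.001,"wx":0,"wy":0,"wz":0},{"fingers":-0.2,"x":0.0006,"y":-0.0004,"z":0.0,"wx":0,"wy":0,"wz":0},{"fingers":-0.2,"x":0.0006,"y":-0.0004,"z":0.0,"wx":0,"wy":0,"wz":0},{"fingers":-0.2,"x":0.0006,"y":-0.0004,"z":-0.03,"wx":0,"wy":0,"wz":0},{"fingers":-0.2,"x":0.0006,"y":-0.0004,"z":-0.06,"wx":0,"wy":0,"wz":0},{"fingers":-0.2,"x":0.0006,"y":-0.0004,"z":-0.1,"wx":0,"wy":0,"wz":0},{"fingers":-0.2,"x":-0.06,"y":-0.0004,"z":-0.17,"wx":0,"wy":0,"wz":0},{"fingers":-1,"x":-0.07,"y":0.05,"z":-0.17,"wx":0,"wy":0,"wz":0},{"fingers":-1,"x":-0.07,"y":0.05,"z":-0.17,"wx":0,"wy":0,"wz":0},{"fingers":-1,"x":-0.07,"y":0.05,"z":-0.17,"wx":0,"wy":0,"wz":0},{"fingers":-1,"x":-0.07,"y":0.05,"z":-0.17,"wx":0,"wy":0,"wz":0}]}}

```text
time: 14.68
ee_pos: [0.5984, 0.1866, 0.2518]
tcp_rot: [-180.0, -0.0, 166.5]
wrist_force: [-0.4, -0.5, -1.0]
opening: 0.0001
```

```bash
python3 - <<'E'
from h import *
c,p,d=wview('w9')
print('L4');wood(c,p,d,(.074,.09))
print('L2');wood(c,p,d,(.045,.055))
comps(c,d,(.4,.65),(.03,.34),(.005,.014),5000)
print('bar');comps(c,d,(.2,.65),(.23,.55),(.08,.12))
for r in bot.place_of('bar_pivot','wrist')[:2]+bot.place_of('bar_grip','wrist')[:2]: print(r)
E
```

```text
14.6833 [0.5984 0.1866 0.2518] [-1.7999e+02 -2.0000e-02  1.6648e+02] [17.3 16.3 24.2 97.9 -0.  30.8] op 0.0001 F [-0.4 -0.5 -1. ]
L4
2445 px [224. 116.] 0.081 [516.  154.1] [ 20.6 108.2] 76.2 pts [[461.0, 157.0], [566.0, 131.1999969482422], [571.0, 151.1999969482422], [465.8999938964844, 177.0]]
2368 px [290. 116.] 0.081 [531.7 216.7] [ 19.9 108.7] 76.7 pts [[476.5, 219.60000610351562], [582.2999877929688, 194.5], [586.9000244140625, 213.89999389648438], [481.1000061035156, 238.89999389648438]]
L2
109 px [236. 121.] 0.0505 [518.7 162.3] [ 2.2 43.3] 76.8 pts [[497.3999938964844, 166.10000610351562], [539.5999755859375, 156.3000030517578], [540.0999755859375, 158.39999389648438], [497.8999938964844, 168.3000030517578]]
188 px [ 57. 275.] 0.0511 [ 646.4 -117.9] [41.7 18.1] 18.0 pts [[623.7000122070312, -115.80000305175781], [629.2999877929688, -132.89999389648438], [669.0, -120.0], [663.4000244140625, -102.9000015258789]]
5107 px [330. 118.] 0.011 [543.9 265.5] [ 71.5 129.7] 76.7
bar
2558 px [384.  68.] 0.089 [502.5 309.4] [ 23.5 136.5] 48.6
195 px [298.  72.] 0.081 [495.2 231.2] [ 8.4 32.9] 78.1
```

View pics/w9.png

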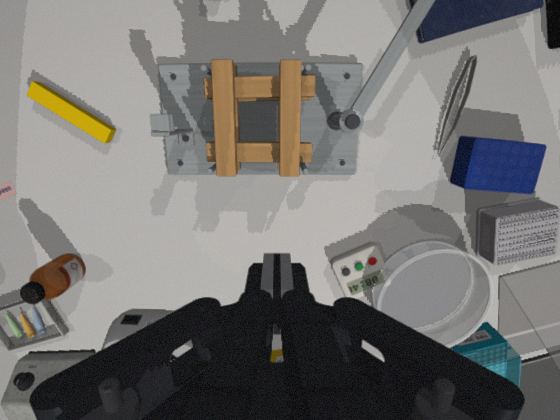

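```bash
python3 - <<'E'
from h import *
f=np.load('w9.npz'); c=bot.get_calibration('wrist'); c['camera_from_world']=f['T']
uv,W=cloud(c,f['d'])
A=Ro.from_euler('xyz',[180,0,166.48],degrees=True); L=A.inv().apply(W-np.array([.5984,.1866,.2518]))
s=(abs(L[:,0])<.04)&(abs(L[:,1])<.04)&(L[:,2]<.06)
for zlo in np.arange(-.03,.04,.004):
    q=L[s&(L[:,2]>=zlo)&(L[:,2]<zlo+.004)]
    if len(q): print(zlo.round(3),len(q),q[:,:2].min(0).round(4),q[:,:2].max(0).round(4))
q=L[s]; print(q[:,2].max())
im=cv2.resize(f['p'][220:400,180:380],None,fx=3,fy=3); cv2.imwrite('pics/w9z.png',im)
E
```

```text
-0.03 535 [-0.0123 -0.0151] [0.0113 0.0108]
-0.026 146 [ 0.006  -0.0131] [0.0109 0.014 ]
-0.022 288 [ 0.0052 -0.0132] [0.0107 0.0141]
-0.018 269 [ 0.0053 -0.013 ] [0.0105 0.0141]
-0.014 255 [ 0.0049 -0.013 ] [0.0108 0.0139]
-0.01 237 [ 0.005  -0.0131] [0.0105 0.014 ]
-0.006 213 [ 0.0046 -0.0132] [0.0104 0.014 ]
-0.002 206 [ 0.005  -0.0128] [0.0104 0.0138]
0.002 107 [ 0.0051 -0.0112] [0.0105 0.0121]
0.006 24 [ 0.0086 -0.0058] [0.0097 0.0063]
0.008426551360605994
```

View pics/w9z.png

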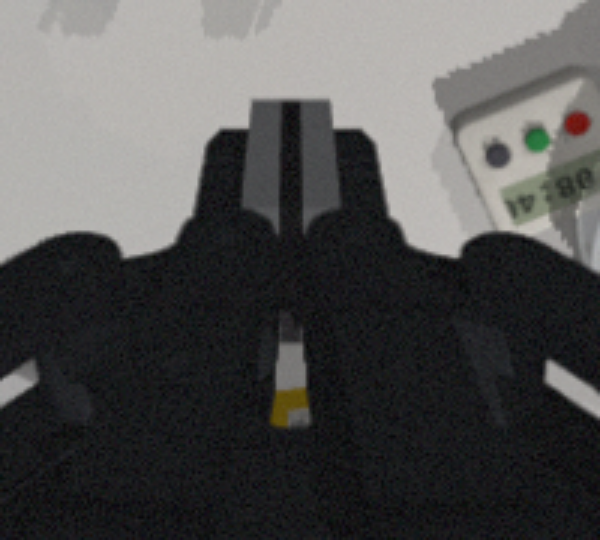

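```bash
cat >> h.py <<'E'
PIV=np.array([.5452,.2724])
def fist(phi,s,R=.2):
    a=np.radians(phi); return PIV+R*np.array([np.cos(a),np.sin(a)])-s*np.array([-np.sin(a),np.cos(a)])
E
python3 - <<'E'
from h import *
x,y=fist(135.5,.04); print(x,y)
go(x,y,.17,135.5); go(x,y,.104,135.5)
c=bot.get_calibration('top'); p,d=bot.camera('top'); uv,W=cloud(c,d)
for q in ('bar_grip',):
    print([ (r['confidence'],at_z(c,[r['point'][1],r['point'][0]],.098)) for r in bot.place_of(q,'top')[:2]])
s=(W[:,0]>.35)&(W[:,0]<.5)&(W[:,1]>.33)&(W[:,1]<.5)&(W[:,2]>.08)&(W[:,2]<.12)
q=W[s][:,:2]-PIV; r=np.hypot(*q.T); print(len(q), np.degrees(np.arctan2(q[:,1],q[:,0]))[r>.1].mean(), r.max())
s=(np.hypot(W[:,0]-x,W[:,1]-y)<.06)&(W[:,2]<.085); print('max other',W[s][:,2].max())
E
```

```text
0.4305862807411578 0.44111187082613745
shift [0.2209 0.2099 0.0818] turn [-0.07 -0.06 30.94] rows>= 7.6
shift [0.2208 0.21   0.1478] turn [-0.07 -0.06 30.94] rows>= 8.1
[(0.67, array([[0.4008293 , 0.39960755, 0.098     ]])), (0.56, array([[ 0.6255193, -0.1242766,  0.098    ]]))]
138 136.6682741823699 0.20173861309764243
max other 0.08498533536543014
```

{"op": "play_rows", "data": {"targets": [{"fingers":-1,"x":0.221,"y":0.21,"z":0.08,"wx":0,"wy":0,"wz":31},{"fingers":-1,"x":0.221,"y":0.21,"z":0.08,"wx":0,"wy":0,"wz":31},{"fingers":-1,"x":0.221,"y":0.21,"z":0.08,"wx":0,"wy":0,"wz":31},{"fingers":-1,"x":0.221,"y":0.21,"z":0.08,"wx":0,"wy":0,"wz":31},{"fingers":-1,"x":0.221,"y":0.21,"z":0.08,"wx":0,"wy":0,"wz":31},{"fingers":-1,"x":0.221,"y":0.21,"z":0.08,"wx":0,"wy":0,"wz":31},{"fingers":-1,"x":0.221,"y":0.21,"z":0.08,"wx":0,"wy":0,"wz":31},{"fingers":-1,"x":0.221,"y":0.21,"z":0.08,"wx":0,"wy":0,"wz":31},{"fingers":-1,"x":0.221,"y":0.21,"z":0.1,"wx":0,"wy":0,"wz":31},{"fingers":-1,"x":0.221,"y":0.21,"z":0.13,"wx":0,"wy":0,"wz":31},{"fingers":-1,"x":0.221,"y":0.21,"z":0.148,"wx":0,"wy":0,"wz":31},{"fingers":-1,"x":0.221,"y":0.21,"z":0.148,"wx":0,"wy":0,"wz":31},{"fingers":-1,"x":0.221,"y":0.21,"z":0.148,"wx":0,"wy":0,"wz":31}]}}

```text
time: 16.02
ee_pos: [0.4307, 0.4407, 0.1042]
tcp_rot: [-179.9, 0.0, 135.4]
wrist_force: [-0.3, -0.7, 1.1]
opening: 0.0
```

```bash
python3 - <<'E'
from h import *
c,p,d=wview('w10')
p,d=bot.camera('scene'); cv2.imwrite('pics/s10.png',p[100:260,40:320].repeat(2,0).repeat(2,1))
o=bot.get_obs()
A=Ro.from_euler('xyz',o['tcp_rot'],degrees=True)
def rows(phis,ss,z=.104):
    for a,s in zip(phis,ss):
        x,y=fist(a,s); t=A.inv().apply(np.array([x,y,z])-o['ee_pos']); w=(A.inv()*Ro.from_euler('xyz',[180,0,a],degrees=True)).as_rotvec(degrees=True)
        print('{"fingers": -1, "x": %.3f, "y": %.3f, "z": %.3f, "wx": 0, "wy": 0, "wz": %.1f},'%(t[0],t[1],t[2],w[2]))
ph=np.r_[136,139,143,np.arange(148,222,5)]; ss=np.r_[.033,.027,.022,np.full(15,.02)]
rows(ph,ss); print(ph[-1])
E
```

```text
16.0167 [0.4307 0.4407 0.1042] [-179.91    0.    135.44] [45.7 13.6  4.6 81.1 -0.  90.2] op 0.0 F [-0.3 -0.7  1.1]
{"fingers": -1, "x": 0.001, "y": -0.010, "z": 0.002, "wx": 0, "wy": 0, "wz": -0.6},
{"fingers": -1, "x": 0.002, "y": -0.027, "z": 0.002, "wx": 0, "wy": 0, "wz": -3.6},
{"fingers": -1, "x": 0.002, "y": -0.046, "z": 0.002, "wx": 0, "wy": 0, "wz": -7.6},
{"fingers": -1, "x": 0.000, "y": -0.065, "z": 0.002, "wx": 0, "wy": 0, "wz": -12.6},
{"fingers": -1, "x": -0.003, "y": -0.082, "z": 0.002, "wx": 0, "wy": 0, "wz": -17.6},
{"fingers": -1, "x": -0.007, "y": -0.099, "z": 0.002, "wx": 0, "wy": 0, "wz": -22.6},
{"fingers": -1, "x": -0.013, "y": -0.116, "z": 0.002, "wx": 0, "wy": 0, "wz": -27.6},
{"fingers": -1, "x": -0.020, "y": -0.132, "z": 0.002, "wx": 0, "wy": 0, "wz": -32.6},
{"fingers": -1, "x": -0.029, "y": -0.147, "z": 0.002, "wx": 0, "wy": 0, "wz": -37.6},
{"fingers": -1, "x": -0.039, "y": -0.162, "z": 0.002, "wx": 0, "wy": 0, "wz": -42.6},
{"fingers": -1, "x": -0.050, "y": -0.175, "z": 0.002, "wx": 0, "wy": 0, "wz": -47.6},
{"fingers": -1, "x": -0.062, "y": -0.188, "z": 0.002, "wx": 0, "wy": 0, "wz": -52.6},
{"fingers": -1, "x": -0.075, "y": -0.199, "z": 0.002, "wx": 0, "wy": 0, "wz": -57.6},
{"fingers": -1, "x": -0.090, "y": -0.209, "z": 0.002, "wx": 0, "wy": 0, "wz": -62.6},
{"fingers": -1, "x": -0.105, "y": -0.218, "z": 0.002, "wx": 0, "wy": 0, "wz": -67.6},
{"fingers": -1, "x": -0.121, "y": -0.226, "z": 0.002, "wx": 0, "wy": 0, "wz": -72.6},
{"fingers": -1, "x": -0.137, "y": -0.232, "z": 0.002, "wx": 0, "wy": 0, "wz": -77.6},
{"fingers": -1, "x": -0.154, "y": -0.237, "z": 0.002, "wx": 0, "wy": 0, "wz": -82.6},
218
```

View pics/w10.png

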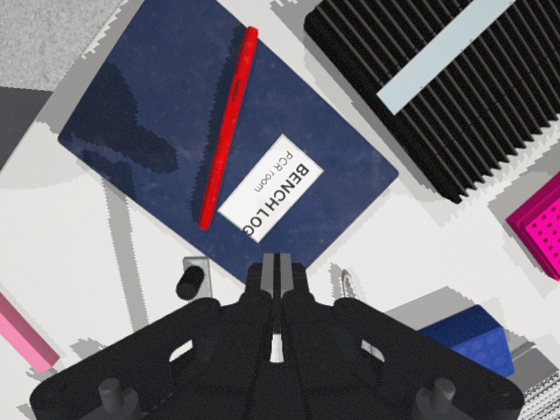

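View pics/s10.png

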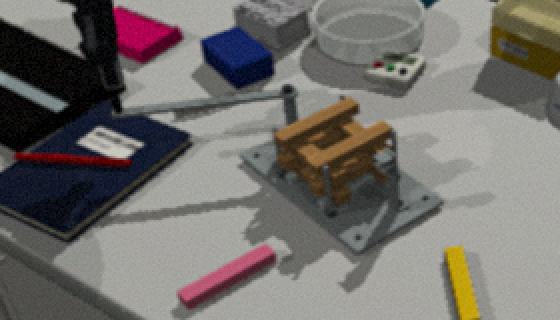

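{"op": "play_rows", "data": {"targets": [{"fingers":-1,"x":0.001,"y":-0.01,"z":0,"wx":0,"wy":0,"wz":-0.6},{"fingers":-1,"x":0.002,"y":-0.027,"z":0,"wx":0,"wy":0,"wz":-3.6},{"fingers":-1,"x":0.002,"y":-0.046,"z":0,"wx":0,"wy":0,"wz":-7.6},{"fingers":-1,"x":0.0,"y":-0.065,"z":0,"wx":0,"wy":0,"wz":-12.6},{"fingers":-1,"x":-0.003,"y":-0.082,"z":0,"wx":0,"wy":0,"wz":-17.6},{"fingers":-1,"x":-0.007,"y":-0.099,"z":0,"wx":0,"wy":0,"wz":-22.6},{"fingers":-1,"x":-0.013,"y":-0.116,"z":0,"wx":0,"wy":0,"wz":-27.6},{"fingers":-1,"x":-0.02,"y":-0.132,"z":0,"wx":0,"wy":0,"wz":-32.6},{"fingers":-1,"x":-0.029,"y":-0.147,"z":0,"wx":0,"wy":0,"wz":-37.6},{"fingers":-1,"x":-0.039,"y":-0.162,"z":0,"wx":0,"wy":0,"wz":-42.6},{"fingers":-1,"x":-0.05,"y":-0.175,"z":0,"wx":0,"wy":0,"wz":-47.6},{"fingers":-1,"x":-0.062,"y":-0.188,"z":0,"wx":0,"wy":0,"wz":-52.6},{"fingers":-1,"x":-0.075,"y":-0.199,"z":0,"wx":0,"wy":0,"wz":-57.6},{"fingers":-1,"x":-0.09,"y":-0.209,"z":0,"wx":0,"wy":0,"wz":-62.6},{"fingers":-1,"x":-0.105,"y":-0.218,"z":0,"wx":0,"wy":0,"wz":-67.6},{"fingers":-1,"x":-0.121,"y":-0.226,"z":0,"wx":0,"wy":0,"wz":-72.6},{"fingers":-1,"x":-0.137,"y":-0.232,"z":0,"wx":0,"wy":0,"wz":-77.6},{"fingers":-1,"x":-0.154,"y":-0.237,"z":0,"wx":0,"wy":0,"wz":-82.6},{"fingers":-1,"x":-0.154,"y":-0.237,"z":0,"wx":0,"wy":0,"wz":-82.6}]}}

```text
time: 17.7
ee_pos: [0.3765, 0.1632, 0.1064]
tcp_rot: [-179.9, 0.2, -141.8]
wrist_force: [0.1, -0.2, 1.0]
opening: 0.0003
```

```bash
python3 - <<'E'
from h import *
c,p,d=wview('w11')
p,d=bot.camera('top'); cv2.imwrite('pics/t11.png',p[150:320,40:300].repeat(2,0).repeat(2,1))
o=bot.get_obs(); print(o['ee_pos'])
A=Ro.from_euler('xyz',[180,0,o['tcp_rot'][2]],degrees=True)
def rows(phis,ss,z=.104):
    for a,s in zip(phis,ss):
        x,y=fist(a,s,.201); t=A.inv().apply(np.array([x,y,z])-o['ee_pos']); w=(A.inv()*Ro.from_euler('xyz',[180,0,a],degrees=True)).as_rotvec(degrees=True)
        print('{"fingers": -1, "x": %.4f, "y": %.4f, "z": %.3f, "wx": 0, "wy": 0, "wz": %.1f},'%(t[0],t[1],t[2],w[2]))
ph=np.r_[222,226,230,234,238,242,246,249,251.5,253.5,255,256,256.5]; rows(ph,np.full(len(ph),.0195))
E
```

```text
17.7 [0.3765 0.1632 0.1064] [-179.92    0.19 -141.79] [ 23.5 -15.1 -23.6  81.3  -0.  -14.8] op 0.0003 F [ 0.1 -0.2  1. ]
[0.37561895 0.16464917 0.10593244]
{"fingers": -1, "x": 0.0019, "y": -0.0141, "z": 0.002, "wx": 0, "wy": 0, "wz": -4.2},
{"fingers": -1, "x": 0.0017, "y": -0.0282, "z": 0.002, "wx": 0, "wy": 0, "wz": -8.2},
{"fingers": -1, "x": 0.0006, "y": -0.0422, "z": 0.002, "wx": 0, "wy": 0, "wz": -12.2},
{"fingers": -1, "x": -0.0016, "y": -0.0561, "z": 0.002, "wx": 0, "wy": 0, "wz": -16.2},
{"fingers": -1, "x": -0.0046, "y": -0.0699, "z": 0.002, "wx": 0, "wy": 0, "wz": -20.2},
{"fingers": -1, "x": -0.0087, "y": -0.0834, "z": 0.002, "wx": 0, "wy": 0, "wz": -24.2},
{"fingers": -1, "x": -0.0136, "y": -0.0966, "z": 0.002, "wx": 0, "wy": 0, "wz": -28.2},
{"fingers": -1, "x": -0.0180, "y": -0.1062, "z": 0.002, "wx": 0, "wy": 0, "wz": -31.2},
{"fingers": -1, "x": -0.0220, "y": -0.1141, "z": 0.002, "wx": 0, "wy": 0, "wz": -33.7},
{"fingers": -1, "x": -0.0254, "y": -0.1203, "z": 0.002, "wx": 0, "wy": 0, "wz": -35.7},
{"fingers": -1, "x": -0.0281, "y": -0.1248, "z": 0.002, "wx": 0, "wy": 0, "wz": -37.2},
{"fingers": -1, "x": -0.0300, "y": -0.1278, "z": 0.002, "wx": 0, "wy": 0, "wz": -38.2},
{"fingers": -1, "x": -0.0309, "y": -0.1293, "z": 0.002, "wx": 0, "wy": 0, "wz": -38.7},
```

View pics/w11.png

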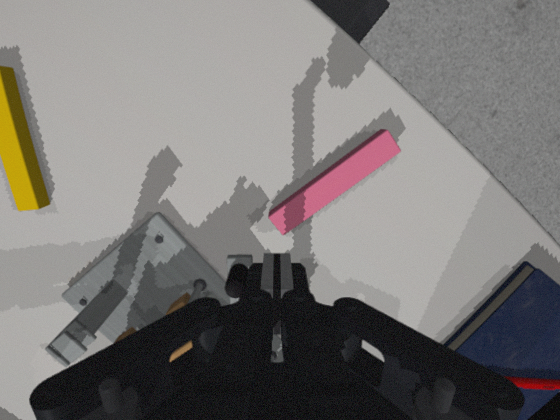

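View pics/t11.png

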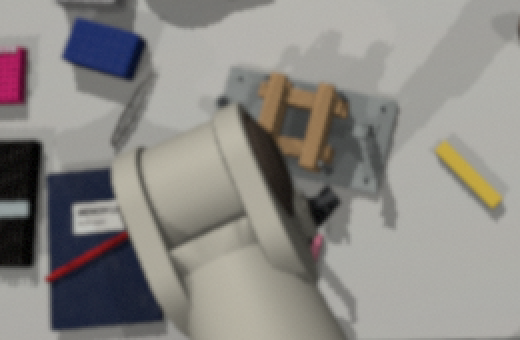

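{"op": "play_rows", "data": {"targets": [{"fingers":-1,"x":0.0019,"y":-0.0141,"z":0.001,"wx":0,"wy":0,"wz":-4.2},{"fingers":-1,"x":0.0017,"y":-0.0282,"z":0.001,"wx":0,"wy":0,"wz":-8.2},{"fingers":-1,"x":0.0006,"y":-0.0422,"z":0.001,"wx":0,"wy":0,"wz":-12.2},{"fingers":-1,"x":-0.0016,"y":-0.0561,"z":0.001,"wx":0,"wy":0,"wz":-16.2},{"fingers":-1,"x":-0.0046,"y":-0.0699,"z":0.001,"wx":0,"wy":0,"wz":-20.2},{"fingers":-1,"x":-0.0087,"y":-0.0834,"z":0.001,"wx":0,"wy":0,"wz":-24.2},{"fingers":-1,"x":-0.0136,"y":-0.0966,"z":0.001,"wx":0,"wy":0,"wz":-28.2},{"fingers":-1,"x":-0.018,"y":-0.1062,"z":0.001,"wx":0,"wy":0,"wz":-31.2},{"fingers":-1,"x":-0.022,"y":-0.1141,"z":0.001,"wx":0,"wy":0,"wz":-33.7},{"fingers":-1,"x":-0.0254,"y":-0.1203,"z":0.001,"wx":0,"wy":0,"wz":-35.7},{"fingers":-1,"x":-0.0268,"y":-0.1225,"z":0.001,"wx":0,"wy":0,"wz":-36.5},{"fingers":-1,"x":-0.0268,"y":-0.1225,"z":0.001,"wx":0,"wy":0,"wz":-36.5}]}}

```text
time: 18.8
ee_pos: [0.4719, 0.0854, 0.1039]
tcp_rot: [-180.0, 0.0, -105.5]
wrist_force: [0.4, -0.5, -0.5]
opening: -0.0002
```

```bash
python3 - <<'E'
from h import *
c,p,d=wview('w12')
p,d=bot.camera('top'); cv2.imwrite('pics/t12.png',p[150:320,40:300].repeat(2,0).repeat(2,1))
o=bot.get_obs(); print(o['ee_pos'])
for a,s in((256.55,.0195),(256.55,.0180),(256.55,.016)):
    x,y=fist(a,s,.201); go(x,y,.105,a)
E
```

```text
18.8 [0.4719 0.0854 0.1039] [-1.7997e+02  2.0000e-02 -1.0552e+02] [ 10.2  -5.2 -15.3  79.8   0.  -64.2] op -0.0002 F [ 0.4 -0.5 -0.5]
[0.47133141 0.08534008 0.10367827]
shift [ 0.0016 -0.0089 -0.0013] turn [-0.01  0.01 -2.08] rows>= 0.3
shift [ 0.0015 -0.0104 -0.0013] turn [-0.01  0.01 -2.08] rows>= 0.3
shift [ 0.0014 -0.0124 -0.0013] turn [-0.01  0.01 -2.08] rows>= 0.3
```

View pics/w12.png

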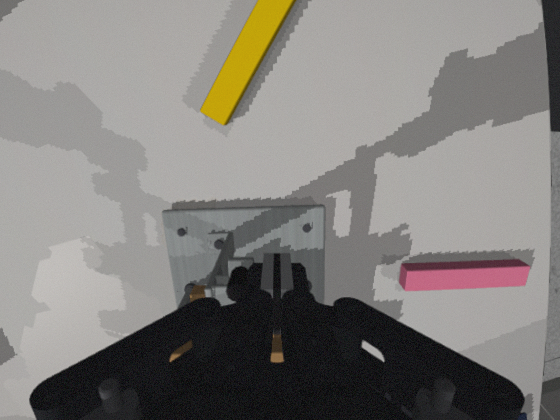

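{"op": "play_rows", "data": {"targets": [{"fingers":-1,"x":0.0015,"y":-0.003,"z":-0.001,"wx":0,"wy":0,"wz":-0.7},{"fingers":-1,"x":0.0015,"y":-0.006,"z":-0.001,"wx":0,"wy":0,"wz":-1.4},{"fingers":-1,"x":0.0015,"y":-0.0085,"z":-0.001,"wx":0,"wy":0,"wz":-2.1},{"fingers":-1,"x":0.0015,"y":-0.01,"z":-0.001,"wx":0,"wy":0,"wz":-2.1},{"fingers":-1,"x":0.0015,"y":-0.01,"z":-0.001,"wx":0,"wy":0,"wz":-2.1},{"fingers":-1,"x":0.0015,"y":-0.01,"z":-0.001,"wx":0,"wy":0,"wz":-2.1}]}}

```text
time: 19.4
ee_pos: [0.4798, 0.0808, 0.1043]
tcp_rot: [179.9, -0.0, -103.3]
wrist_force: [-7.1, 0.5, 3.7]
opening: 0.0001
```

{"op": "play_rows", "data": {"targets": [{"fingers":-1,"x":0,"y":-0.001,"z":0,"wx":0,"wy":0,"wz":0},{"fingers":-1,"x":0,"y":-0.0015,"z":0,"wx":0,"wy":0,"wz":0},{"fingers":-1,"x":0,"y":-0.0015,"z":0,"wx":0,"wy":0,"wz":0}]}}

```text
time: 19.65
ee_pos: [0.4803, 0.0806, 0.1041]
tcp_rot: [179.7, -0.0, -103.3]
wrist_force: [-12.2, 1.9, 6.6]
opening: 0.0001
```

{"op": "play_rows", "data": {"targets": [{"fingers":-1,"x":0,"y":0.015,"z":0,"wx":0,"wy":0,"wz":0},{"fingers":-1,"x":0,"y":0.03,"z":0,"wx":0,"wy":0,"wz":0},{"fingers":-1,"x":0,"y":0.03,"z":-0.04,"wx":0,"wy":0,"wz":0},{"fingers":-1,"x":0,"y":0.03,"z":-0.08,"wx":0,"wy":0,"wz":0},{"fingers":-1,"x":0,"y":0.03,"z":-0.12,"wx":0,"wy":0,"wz":0},{"fingers":-1,"x":0,"y":0.03,"z":-0.16,"wx":0,"wy":0,"wz":0},{"fingers":-1,"x":0,"y":0.03,"z":-0.16,"wx":0,"wy":0,"wz":0}]}}

```text
time: 20.23
ee_pos: [0.4547, 0.0875, 0.2722]
tcp_rot: [-179.5, 0.2, -103.4]
wrist_force: [1.6, -0.3, 0.4]
opening: 0.0002
```

```bash
python3 - <<'E'
from h import *
go(.59,.165,.265,166.5)
E
```

```text
shift [-0.1066 -0.1136  0.0088] turn [-0.24  0.62 90.14] rows>= 12.6
```

{"op": "play_rows", "data": {"targets": [{"fingers":-1,"x":-0.107,"y":-0.114,"z":0,"wx":0,"wy":0,"wz":90},{"fingers":-1,"x":-0.107,"y":-0.114,"z":0,"wx":0,"wy":0,"wz":90},{"fingers":-1,"x":-0.107,"y":-0.114,"z":0,"wx":0,"wy":0,"wz":90},{"fingers":-1,"x":-0.107,"y":-0.114,"z":0,"wx":0,"wy":0,"wz":90},{"fingers":-1,"x":-0.107,"y":-0.114,"z":0,"wx":0,"wy":0,"wz":90},{"fingers":-1,"x":-0.107,"y":-0.114,"z":0,"wx":0,"wy":0,"wz":90},{"fingers":-1,"x":-0.107,"y":-0.114,"z":0,"wx":0,"wy":0,"wz":90},{"fingers":-1,"x":-0.107,"y":-0.114,"z":0,"wx":0,"wy":0,"wz":90},{"fingers":-1,"x":-0.107,"y":-0.114,"z":0,"wx":0,"wy":0,"wz":90},{"fingers":-1,"x":-0.107,"y":-0.114,"z":0,"wx":0,"wy":0,"wz":90},{"fingers":-1,"x":-0.107,"y":-0.114,"z":0,"wx":0,"wy":0,"wz":90},{"fingers":-1,"x":-0.107,"y":-0.114,"z":0,"wx":0,"wy":0,"wz":90},{"fingers":-1,"x":-0.107,"y":-0.114,"z":0,"wx":0,"wy":0,"wz":90},{"fingers":-1,"x":-0.107,"y":-0.114,"z":0,"wx":0,"wy":0,"wz":90},{"fingers":-1,"x":-0.107,"y":-0.114,"z":0,"wx":0,"wy":0,"wz":90}]}}

```text
time: 21.48
ee_pos: [0.5888, 0.165, 0.2643]
tcp_rot: [180.0, 0.0, 166.8]
wrist_force: [-0.4, 0.3, 0.5]
opening: -0.0
```

```bash
python3 - <<'E'
from h import *
c,p,d=wview('w13')
wood(c,p,d,(.074,.086)); wood(c,p,d,(.06,.07)); 
comps(c,d,(.4,.65),(.03,.34),(.005,.014),3000)
comps(c,d,(.4,.65),(.03,.34),(.0855,.093))
uv,W=cloud(c,d)
s=(W[:,2]>.086)&(W[:,2]<.0925)&(W[:,0]>.45)&(W[:,0]<.6)&(W[:,1]>.06)&(W[:,1]<.3)
q=W[s][:,:2]-PIV; r=np.hypot(*q.T); a=np.degrees(np.arctan2(q[:,1],q[:,0])); m=(r>.05)&(r<.16); print('bar angle',a[m].mean(),a[m].std(),m.sum())
cv2.imwrite('pics/w13z.png',cv2.resize(p[30:230,130:410],None,fx=2.8,fy=2.8,interpolation=cv2.INTER_CUBIC))
p,d=bot.camera('scene');cv2.imwrite('pics/s13.png',p)
E
```

```text
21.4833 [0.5888 0.165  0.2643] [180.     0.   166.79] [15.7 14.4 23.3 98.9 -0.  28.9] op -0.0 F [-0.4  0.3  0.5]
1040 px [248.  91.] 0.081 [486.  160.9] [20.3 48. ] 76.9 pts [[460.29998779296875, 156.5], [507.1000061035156, 145.60000610351562], [511.70001220703125, 165.3000030517578], [464.8999938964844, 176.1999969482422]]
1009 px [313.  92.] 0.081 [501.3 223.6] [19.6 47.1] 76.2 pts [[476.0, 219.60000610351562], [521.7999877929688, 208.39999389648438], [526.5, 227.5], [480.70001220703125, 238.6999969482422]]
875 px [250. 155.] 0.081 [546.8 146.6] [20.  45.7] 75.9 pts [[522.0999755859375, 142.5], [566.5, 131.3000030517578], [571.4000244140625, 150.6999969482422], [527.0, 161.89999389648438]]
867 px [311. 155.] 0.081 [561.9 209. ] [20.1 46.6] 76.5 pts [[536.9000244140625, 204.60000610351562], [582.2000122070312, 193.6999969482422], [586.9000244140625, 213.3000030517578], [541.5999755859375, 224.1999969482422]]
918 px [281.  92.] 0.066 [492.1 192.8] [44.9 20.6] 77.0 pts [[477.0, 173.3000030517578], [497.1000061035156, 168.60000610351562], [507.29998779296875, 212.39999389648438], [487.
[... 719 characters left out ...]
[539.7999877929688, 158.60000610351562], [558.7000122070312, 153.6999969482422], [570.0, 196.60000610351562], [551.0999755859375, 201.60000610351562]]
186 px [326. 155.] 0.066 [566.9 226.1] [11.4 19.3] 76.3 pts [[556.0999755859375, 222.89999389648438], [574.9000244140625, 218.3000030517578], [577.5999755859375, 229.3000030517578], [558.7999877929688, 233.89999389648438]]
380 px [ 69. 281.] 0.0642 [ 649.9 -126.3] [39.4 30.4] 8.3 pts [[628.2000122070312, -114.0999984741211], [632.5999755859375, -144.10000610351562], [671.5999755859375, -138.5], [667.2000122070312, -108.4000015258789]]
2658 px [289. 125.] 0.089 [529.2 193.9] [183.9  24.1] 78.2
bar angle -103.52737335238221 2.65090091851818 1651
```

View pics/w13z.png

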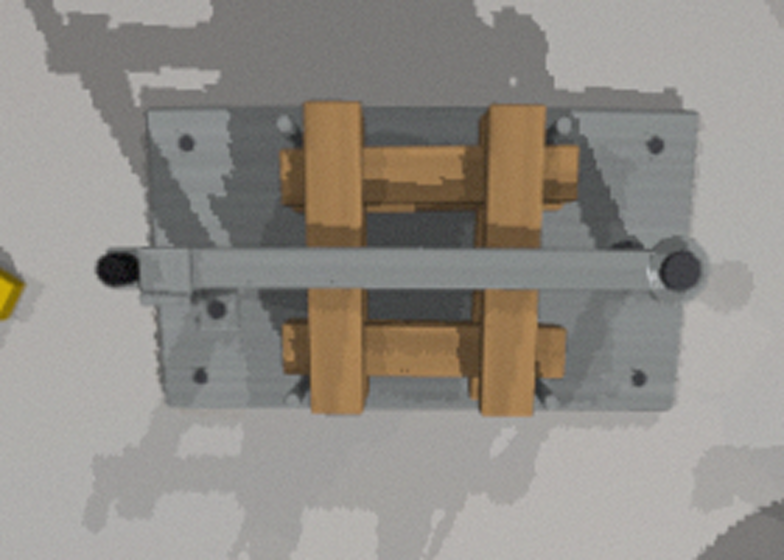

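View pics/s13.png

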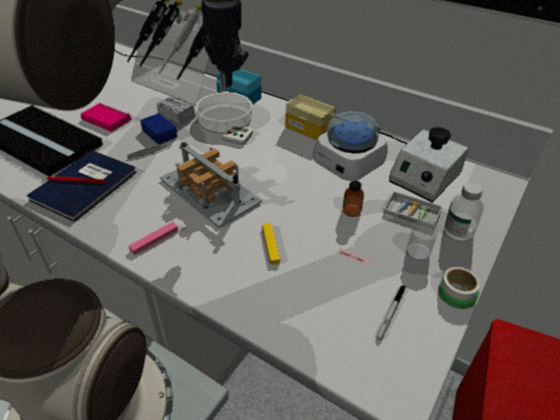

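```bash
python3 -c "
from workcell import bot
print(bot.job_done())"
```

```text
the job is handed in; nothing more can be done
None
```

The job is done and handed in at about 21.5 s of the 61 s allowed. Both loose stakes lie across the top layer, and the retaining bar is swung fully home in its keeper.

- **Stakes:** Both lie flat with their tops 80 mm above the bench, inside the corner rods. In the wrist depth image each centre is within about 1 mm of the ideal position above the stakes two layers down. Their ends are even with those stakes to about 1–1.5 mm, and their direction is within about 0.5° of the rack's.
- **Bar:** I pushed it on the pin until it stopped; the force rose to about 14 N with almost no further movement. In the last view it lies at -103.5°, the rack's closed direction being -103.45°, with its end under the keeper.
- **Surroundings:** The stakes already laid look unmoved. The bottle and beaker are standing, and the gripper is clear of everything.
- **What did not go as planned:** The first move call was refused because some fields were missing, and nothing moved. When gripping each stake the fingertips pressed lightly on the bench (about 6 N), lifting the grip 1–2 mm, which I allowed for when placing. The depth readings came out about 1 mm high throughout, and the heights above are corrected for that.

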